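Load the plant-food cartridge and clamp it home

ROBOT

A 6-joint arm with a two-finger parallel gripper is mounted at the origin on the work surface. World frame = base frame: x ahead of the robot, y to its left, z up, the work surface at z = 0. Lengths are in mm, angles in rad, forces in N, time in s.
With the tool pointing down it reaches from about 350 to 775 mm from the base axis. Payload 7.3 kg.
Tool frame: the origin (TCP) lies on the centre line of the jaws, within the pads' length; the fingertips stand bot.nose_length ahead of it and the grasp point (between the pads) lies 6 mm ahead of it (bot.nose_length is the distance from the TCP to the fingertips, in mm); x points along the fingers, y is the direction in which the jaws open and shut, and the axes are right-handed (so a half turn about x gives the same grasp; the last joint's range is limited). The gripper opens to 92 mm and grips with 3 to 60 N. Pads are 19 mm wide; open, the fingers measure 130 mm over their backs; the gripper's body (75 mm by 190 mm) begins 47 mm behind the grasp point.
Start: joints at [1.034, 0.342, 1.524, -0, 1.275, -0.146], TCP at [199.975, 485.443, 225.541] pointing down, gripper open.
Joint ranges: [-2.53, 2.53], [-0.77, 2.02], [0.04, 2.7], [-1, 4.14], [0.28, 2.66], [-3.11, 3.11]. Speed limits (rad/s): [2.57, 2.57, 3.14, 3.14, 3.14, 3.14].

INTERFACE

Orientations are given as [roll, pitch, yaw] about the fixed x, y, z axes, in that order (R = Rz(yaw) Ry(pitch) Rx(roll)).
In Python, from plant import bot gives the robot as it stands. The module is installed in compiled form; this text tells all that it offers.
- The arm moves only by the tool move_arm, never from a script. Its argument "deltas" is a list of rows, each an object of numbers: "x", "y", "z": the shift along the tool's x, y, z each as a share of 40 mm, from -1 to 1; "roll": the turn about the tool's x as a share of 4 degrees, from -1 to 1. A call has 1 to 20 rows; each row shifts and turns the commanded pose from where the row before left it, along the tool's axes as they then stand; what a row does not reach is not made up. A row lasts 1/12 s, in which the tool goes at most 41.7 mm and 7.16 degrees, less where a joint would pass 70% of its speed; a pose out of reach is approached as far as the arm can. A call with a number of a shift or a turn outside -1 to 1 is refused whole. A call with a gripper value outside its range is refused whole. "grip" is the opening, from 0 (shut) to 1 (fully open), set as the call begins (left out, the last holds). The fingers move at their own pace and stop on an object; the grip force is fixed at half the most. Time passes only in rows, so rows that do not move let the fingers close. It gives the time, the measured TCP pose, the force and the opening at its end, in the units of the state.
- bot.get_obs(): the state, without advancing time (a new reading comes with each control period).
- bot.capture(name): name is "scene" or "top" or "wrist"; returns the picture (384x512x3 uint8, red, green, blue); there is no depth.
- bot.camera_model(name): a dict with "fovy" (degrees; the focal length in pixels is half the picture's height over the tangent of half this angle, whatever the lens; pixels are square), "cx", "cy" (the principal point, pixels), "R" (3x3) and "t" (3): a world point X has camera coordinates R X + t; the wrist camera has in their place "hand_eye" (4x4, takes a point from camera to tool coordinates, whose origin is the TCP and whose axes are the tool frame's). Camera axes: x right, y down, z forward; pixel columns grow to the right and rows downward; lengths in mm; the calibration is good to about 2 mm. A picture is of the moment at which its call begins: read the wrist's pose just before it. camera_model takes no time and is no camera call.
- bot.close_job(): hands the job in, once; it reports no verdict.
The state is a dict: "time": time; "joint_positions": joint angles; "dq": joint speeds; "tau": joint torques, N m; "tool_pos": TCP position; "tcp_rot": TCP orientation; "contact_force": force on the tool from outside, world axes, zero at the start; "moment": the same for the moment, N m; "grip_width": finger opening in mm.
Only numpy, scipy, OpenCV 4.12 (cv2) and the standard library are available. Lean on these libraries where they do the work, as an engineer would, in place of code of your own. Each camera call takes 0.05 s, during which the arm holds its last target. There are 200 camera calls.

TASK

Load the plant-food cartridge into the drip feeder: stand it nose down in the receiver, feeling gently for the opening because the receiver may have been left shifted to either side in its trough, and let go of it. Then swing the clamp over and press its handle down until the catch snaps and holds the cartridge home, without forcing the cartridge, and leave the other things on the cabinet top alone.

Things in the scene. Friction and masses are not known exactly. Their poses are not given: they have to be found in the camera images.
- cartridge: White rectangular plastic cartridge, 86 mm tall, 110 to 225 g, standing nose down. Body 56 mm (its x) by 40 mm (its y), from 22 to 86 mm above its bottom, fine ribs near the top; below it the nose, 46 (x) by 30 (y) by 22 mm tall. Origin: centre of the nose's underside, z up. It goes in either way round, its x along the feeder's x.
- feeder: Drip feeder: grey pump unit, 190 mm (x) by 116 mm (y), fixed. Origin under its centre; x points from front panel to hinge and hose barbs. Deck 50 to 62 mm high; hinge cheeks at x 53 to 77, y +-44 to 52 mm, 150 mm high. Across its middle a trough along y, in which the black receiver can shift.
- mouth (a point): Middle of the receiver's travel, level with its top, 66 mm above the feeder's origin, feeder's axes. Receiver: block 66 (x) by 52 mm (y), its opening wider than the nose by 1.5 mm at each end in x, 1 mm in y, plus a 1 mm chamfer. It stands anywhere up to 13 mm either way along y from this point (not measured), fixed in x; about 7 N sideways shifts it.
- valve (a point): Top of the sprung valve plate in the receiver, at rest, in the middle of the travel: 10.6 mm below the mouth. The cartridge stands on it (spring 5 N there, more than its weight, then 2 N more per mm). Clamped home the nose is 20.5 mm below the mouth (25 N); 1.5 mm deeper its shoulder meets the receiver's top.
- clamp (a joint): Clamp angle, rad: 0 closed and caught, growing as it opens; starts near 1.9, just past upright, where it stays; stop at 2.0. Half shut it falls. Its presser bar meets the standing cartridge at 0.15, the tongue the catch at 0.13; the catch snaps at about -0.005, the cartridge bottoms at about -0.025. Let go before the snap, it springs back open.
- hinge (a point): Middle of the clamp's hinge axis, which runs along the feeder's y, 65 mm behind the feeder's origin (+x) and 145 mm above it.
- handle (a point): Middle of the clamp's handle bar: round, 12 mm thick, along the feeder's y, 66 mm clear between the two 8 mm side arms. Closed, it lies 155 mm in front of the hinge (-x) and 15 mm above it; open, about 0.29 m above the cabinet top. Over the last 0.15 rad it takes 8 to 14 N downward; a rubber presser bar sits 65 mm from the hinge.
- catch (a point): Tip of the steel spring catch on the tower in front of the receiver (51 mm in front of the feeder's origin, 115 mm above it). Tower and catch reach 79 mm forward, 32 mm wide, 128 mm high. The clamp's tongue, 112 to 120 mm from the hinge and reaching 38 mm below it, snaps under it.
- jar: Glass jar with aluminium lid, 72 mm diameter, 110 mm tall; origin under its centre. Leave alone.
- saucer: Terracotta saucer, 124 mm diameter, 18 mm high; origin under its centre. Leave alone.
- pot: Small terracotta pot, 80 mm diameter at the rim, 70 mm high; origin under its centre. Leave alone.
- trowel: Aluminium trowel, 305 mm long, lying flat with the round handle to its -x, blade to +x; 28 mm high; origin on the surface near the back of the blade. Leave alone.
- dustpan: Yellow plastic dustpan, 200 by 230 mm pan with 35 to 52 mm high walls, open to its +x, handle 105 mm to its -x; origin under the pan. Leave alone.
- sprayer: Clear spray bottle with black head, 68 mm diameter, 180 mm tall; origin under its centre. Leave alone.
Things that resemble listed ones, but are neither listed nor needed, are in the scene too. Leave any red look-alike of the cartridge alone.

How it is judged (in metres and radians):
On the way, in this order (a step that is already met when the one before it is completed fails the run):
1. the cartridge stands in the receiver on its valve plate, let go, with the clamp still open (x of cartridge in the frame of mouth between -0.003 and 0.003 m and y of cartridge in the frame of mouth between -0.0165 and 0.0165 m and angle between cartridge's own z axis and vertical below 0.08 rad and z of cartridge in the frame of mouth between -0.014 and -0.008 m and value of joint clamp above 0.6 rad and contact force between the fingers and cartridge below 0.2 N), for 0.2 s.
2. the clamp is closed on the cartridge and has driven it home (x of cartridge in the frame of mouth between -0.003 and 0.003 m and y of cartridge in the frame of mouth between -0.0165 and 0.0165 m and angle between cartridge's own z axis and vertical below 0.08 rad and z of cartridge in the frame of mouth below -0.0185 m and value of joint clamp below 0.03 rad), for 0.1 s.
At the end, for the whole second after the job is handed in: The clamp is caught shut by itself (joint below 0.03 rad, at rest) and holds the cartridge home: upright within 0.08 rad, nose at least 18.5 mm below the receiver's mouth, within 3 mm of the feeder's centre line in x and within 16.5 mm of the middle of the receiver's travel in y; nothing is held (all of step 2 and linear speed of cartridge below 0.01 m/s and velocity of joint clamp between -0.05 and 0.05 rad/s); the robot touches nothing.
It fails at once if the cartridge is forced: pressed against the feeder with more than 60 N (contact force between cartridge and feeder above 60 N).
It fails at once if the jar, saucer, pot, trowel, dustpan or spray bottle is moved by more than 30 mm (distance of any of jar, saucer, pot, trowel, dustpan, sprayer from where it was at the start of the episode above 0.03 m).
It also fails if it takes over 72 s, if anything falls off the work surface, if the arm or the gripper's body presses on something with over 40 N, if the wrist force passes 120 N, or if a joint passes its speed limit or range.

## Working session

There is one attempt and no reset: what is moved stays moved. The work goes in short steps, Python scripts to look and compute and a tool call to move; the robot and the scene stay as the last step left them, time stands still between calls to the robot, and variables do not carry over. Pictures are saved under pics/ and viewed, and the job is handed in when it is done.

Besides the shell and the picture viewer there is one more tool, called after "Request:" as name([rows], argument=value, ...), one row to a line, values as JSON. move_arm: Moves the arm, as the interface text tells. Its arguments: {"type":"object","properties":{"deltas":{"type":"array","items":{"type":"object","properties":{"x":{"type":"number"},"y":{"type":"number"},"z":{"type":"number"},"roll":{"type":"number"}}}},"grip":{"type":"number"}},"required":["deltas"]}

```bash
mkdir -p pics; python3 - <<'E'
from plant import bot
import cv2,numpy as np
o=bot.get_obs();print({k:np.round(v,3).tolist() for k,v in o.items()},bot.nose_length)
for n in("scene","top","wrist"):
    cv2.imwrite(f"pics/{n}0.png",bot.capture(n)[:,:,::-1]);m=bot.camera_model(n);print(n,{k:np.round(v,3).tolist() for k,v in m.items()})
E
```

```text
{'time': 0.0, 'joint_positions': [1.034, 0.343, 1.525, 0.0, 1.275, -0.146], 'dq': [0.0, 0.001, -0.001, -0.001, 0.003, 0.001], 'tau': [-0.0, -43.124, -24.422, 0.072, 0.056, -0.0], 'tool_pos': [199.753, 485.063, 224.835], 'tcp_rot': [-1.72, 1.569, -2.111], 'contact_force': [0.074, 0.489, -0.034], 'moment': [0.025, 0.012, -0.045], 'grip_width': 91.813} 25.0
scene {'fovy': 45.633, 'cx': 252.035, 'cy': 188.543, 'R': [[-0.809, 0.587, -0.02], [0.379, 0.496, -0.781], [-0.448, -0.64, -0.624]], 't': [479.245, -103.38, 1786.559]}
top {'fovy': 56.015, 'cx': 252.691, 'cy': 189.683, 'R': [[-0.022, -1.0, 0.019], [-0.99, 0.019, -0.136], [0.136, -0.022, -0.99]], 't': [-33.993, 581.342, 993.976]}
wrist {'fovy': 65.699, 'cx': 253.125, 'cy': 190.555, 'hand_eye': [[0.0, -0.28, 0.96, -159.638], [1.0, -0.001, -0.0, 0.712], [0.001, 0.96, 0.28, -75.027], [0.0, 0.0, 0.0, 1.0]]}
```

View pics/scene0.png

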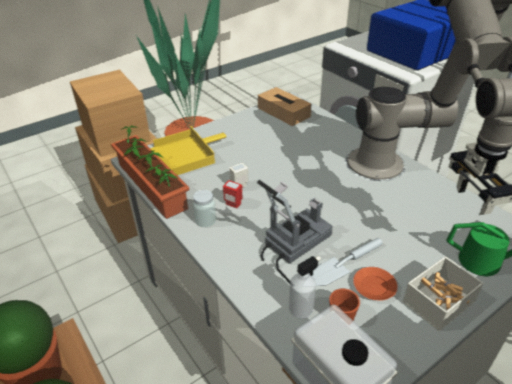

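View pics/top0.png

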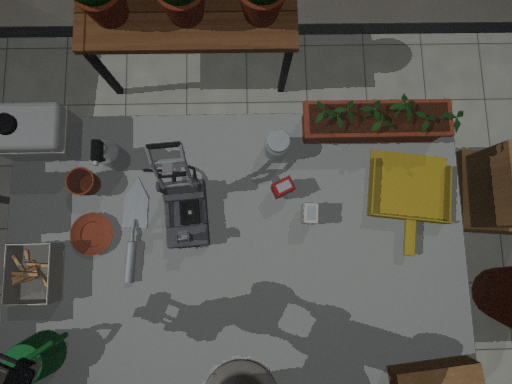

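View pics/wrist0.png

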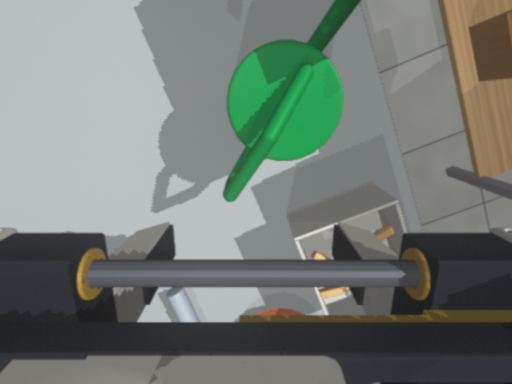

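Candidates: the white block at top (311,213) / scene (238,174), and the red look-alike at top (284,187) / scene (232,193). I choose the white one and check it in a close crop.

```bash
python3 - <<'E'
import cv2,numpy as np
t=cv2.imread("pics/top0.png");s=cv2.imread("pics/scene0.png")
a=cv2.resize(t[130:260,140:220],None,fx=4.5,fy=4.5,interpolation=2)
b=cv2.resize(t[170:235,260:335],None,fx=4.5,fy=4.5,interpolation=2)
out=np.zeros((590,800,3),np.uint8);out[:585,:360]=a;out[:292,370:370+337]=b
c=cv2.resize(s[155:265,215:340],None,fx=2.6,fy=2.6,interpolation=2);out[300:586,370:695]=c
cv2.imwrite("pics/c1.png",out)
E
```

```text
Traceback (most recent call last):
ValueError: could not broadcast input array from shape (292,338,3) into shape (292,337,3)
```

```bash
python3 - <<'E'
import cv2,numpy as np
t=cv2.imread("pics/top0.png");s=cv2.imread("pics/scene0.png")
def put(im,x,y):out[y:y+im.shape[0],x:x+im.shape[1]]=im
z=lambda im,f:cv2.resize(im,None,fx=f,fy=f,interpolation=2)
out=np.zeros((590,800,3),np.uint8)
put(z(t[130:260,140:220],4.5),0,0);put(z(t[170:235,260:335],4.5),370,0);put(z(s[155:265,215:340],2.6),370,300)
cv2.imwrite("pics/c1.png",out)
E
cat > h.py <<'E'
from plant import bot
import cv2,numpy as np
from scipy.spatial.transform import Rotation as Ro
def ray(n,u,v,obs=None):
    m=bot.camera_model(n);f=192/np.tan(np.radians(m["fovy"]/2))
    d=np.array([(u-m["cx"])/f,(v-m["cy"])/f,1.])
    if n=="wrist":
        H=np.array(m["hand_eye"]);R=Ro.from_euler("xyz",obs["tcp_rot"]).as_matrix()
        return R@H[:3,3]+np.array(obs["tool_pos"]),R@H[:3,:3]@d
    R=np.array(m["R"]);return -R.T@np.array(m["t"]),R.T@d
def plane(n,u,v,z,obs=None):
    c,d=ray(n,u,v,obs);return np.round(c+d*(z-c[2])/d[2],1)
def project(n,X,obs=None):
    m=bot.camera_model(n);f=192/np.tan(np.radians(m["fovy"]/2));X=np.asarray(X,float)
    if n=="wrist":
        H=np.array(m["hand_eye"]);R=Ro.from_euler("xyz",obs["tcp_rot"]).as_matrix()
        p=H[:3,:3].T@(R.T@(X-obs["tool_pos"])-H[:3,3])
    else: p=np.array(m["R"])@X+m["t"]
    return np.round([f*p[0]/p[2]+m["cx"],f*p[1]/p[2]+m["cy"]],1)
def shot(n,name,crop=None,f=1.5):
    o=bot.get_obs();im=bot.capture(n)[:,:,::-1]
    if crop: a,b,c,d=crop;im=im[b:d,a:c]
    cv2.imwrite("pics/"+name,cv2.resize(im,None,fx=f,fy=f,interpolation=2));return o
E
```

```text
(no output)
```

View pics/c1.png

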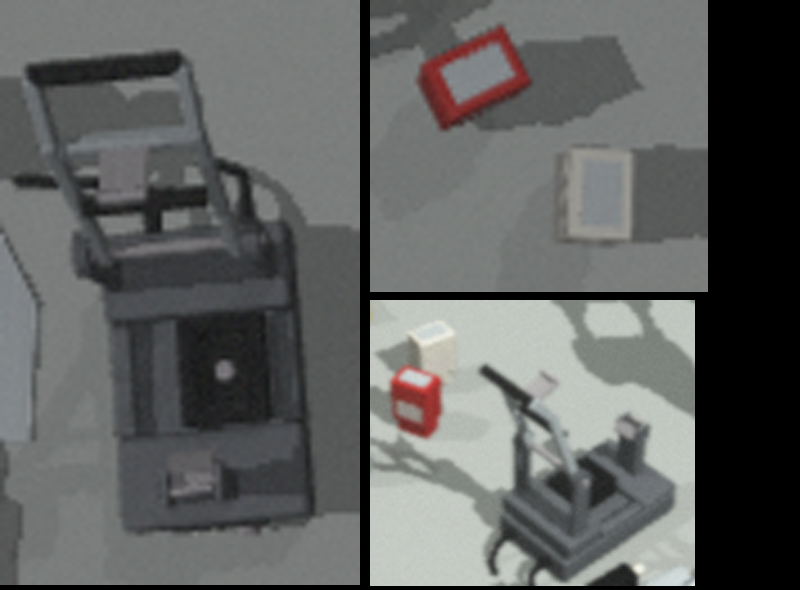

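Crop: the white block (lid at about 305–318, 203–224) matches the cartridge. The receiver with a light spot (≈190,212) appears shifted to the right (−y) in its trough.

```bash
python3 - <<'E'
from h import *
C=lambda a,b:(140+a/4.5,130+b/4.5)
for nm,(a,b) in dict(FL=(125,530),FR=(313,515)).items():print(nm,plane("top",*C(a,b),2))
for nm,(a,b) in dict(deckFL=(120,438),deckFR=(300,425),BR=(290,222),).items():print(nm,plane("top",*C(a,b),62))
for nm,(a,b) in dict(r1=(180,318),r2=(266,312),r3=(268,422),r4=(188,428),spot=(225,370)).items():print(nm,plane("top",*C(a,b),64))
for nm,(a,b) in dict(h1=(30,72),h2=(180,58)).items():print(nm,plane("top",*C(a,b),290))
for u,v in((305.1,202.7),(318.4,202.7),(318.4,223.6),(305.1,223.6)):print(plane("top",u,v,86))
for u,v in((271.5,183),(289,175),(295,187)):print("red",plane("top",u,v,86))
o=bot.get_obs();print(Ro.from_euler("xyz",o["tcp_rot"]).as_matrix().round(3))
E
```

```text
FL [420.9 202.6   2. ]
FR [427.7  81.9   2. ]
deckFL [477.6 193.4  62. ]
deckFR [483.2  83.6  62. ]
BR [609.5  89.2  62. ]
r1 [550.4 156.9  64. ]
r2 [553.1 104.   64. ]
r3 [485.3 102.9  64. ]
r4 [482.7 151.7  64. ]
spot [517.7 129.2  64. ]
h1 [647.3 189.5 290. ]
h2 [653.1 116.8 290. ]
[ 535.5 -187.4   86. ]
[ 534.8 -223.9   86. ]
[ 477.9 -221.2   86. ]
[ 478.7 -185.    86. ]
red [591.7 -97.2  86. ]
red [ 613.1 -146.1   86. ]
red [ 579.4 -161.4   86. ]
[[-0.001  0.381  0.925]
 [-0.001  0.925 -0.381]
 [-1.    -0.001 -0.   ]]
```

Request:
move_arm([
  {"roll": -1},
  {"roll": -1},
  {"roll": -1},
  {"roll": -1},
  {"roll": -1},
  {"roll": -1},
  {"roll": -0.35},
  {"z": 0.565, "y": -0.76, "x": -0.052},
  {"z": 0.565, "y": -0.76, "x": -0.052},
  {"z": 0.565, "y": -0.76, "x": -0.052},
  {"z": 0.565, "y": -0.76, "x": -0.052},
  {"z": 0.565, "y": -0.76, "x": -0.052},
  {"z": 0.565, "y": -0.76, "x": -0.052},
  {"z": 0.565, "y": -0.76, "x": -0.052},
  {"z": 0.565, "y": -0.76, "x": -0.052},
  {"z": 0.565, "y": -0.76, "x": -0.052},
  {"z": 0.565, "y": -0.76, "x": -0.052},
  {"z": 0.565, "y": -0.76, "x": -0.052},
  {"z": 0.565, "y": -0.76, "x": -0.052},
])

```text
$.deltas[0]: bad value
```

```bash
python3 - <<'E'
from h import *
o=shot("wrist","w1.png");print(o["time"],o["tool_pos"],Ro.from_euler("xyz",o["tcp_rot"]).as_matrix().round(3))
E
```

```text
0.15 [199.825714   485.15042747 224.99891523] [[-0.001  0.381  0.925]
 [-0.001  0.925 -0.381]
 [-1.    -0.001 -0.   ]]
```

View pics/w1.png

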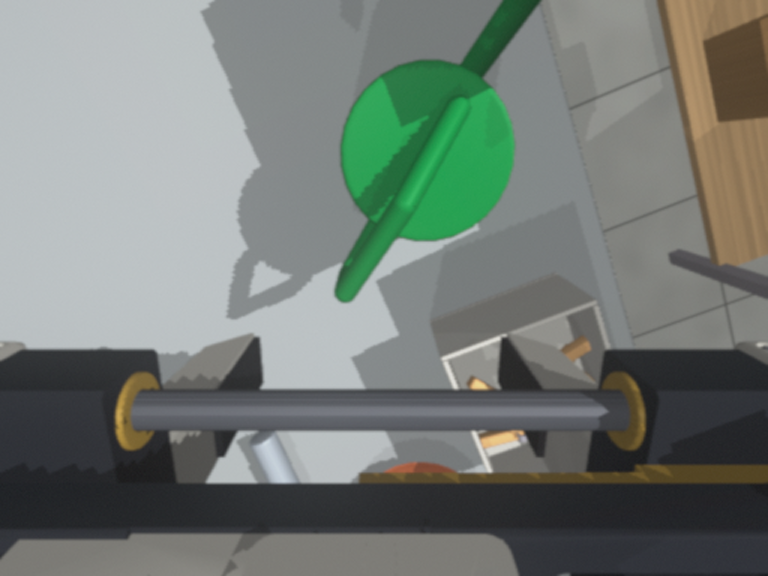

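Request:
move_arm([
  {"x": 0, "y": 0, "z": 0, "roll": -1},
  {"x": 0, "y": 0, "z": 0, "roll": -1},
  {"x": 0, "y": 0, "z": 0, "roll": -1},
  {"x": 0, "y": 0, "z": 0, "roll": -1},
  {"x": 0, "y": 0, "z": 0, "roll": -1},
  {"x": 0, "y": 0, "z": 0, "roll": -1},
  {"x": 0, "y": 0, "z": 0, "roll": -0.35},
  {"x": -0.05, "y": -0.76, "z": 0.565, "roll": 0},
  {"x": -0.05, "y": -0.76, "z": 0.565, "roll": 0},
  {"x": -0.05, "y": -0.76, "z": 0.565, "roll": 0},
  {"x": -0.05, "y": -0.76, "z": 0.565, "roll": 0},
  {"x": -0.05, "y": -0.76, "z": 0.565, "roll": 0},
  {"x": -0.05, "y": -0.76, "z": 0.565, "roll": 0},
  {"x": -0.05, "y": -0.76, "z": 0.565, "roll": 0},
  {"x": -0.05, "y": -0.76, "z": 0.565, "roll": 0},
  {"x": -0.05, "y": -0.76, "z": 0.565, "roll": 0},
  {"x": -0.05, "y": -0.76, "z": 0.565, "roll": 0},
  {"x": -0.05, "y": -0.76, "z": 0.565, "roll": 0},
  {"x": -0.05, "y": -0.76, "z": 0.565, "roll": 0},
])

```text
time: 1.78
tool_pos: [490.8, 133.7, 249.6]
tcp_rot: [1.284, 1.571, 1.336]
contact_force: [0.8, 0.0, -0.0]
grip_width: 91.7
```

```bash
python3 - <<'E'
from h import *
o=shot("wrist","w2.png");print(o["time"],o["tool_pos"],Ro.from_euler("xyz",o["tcp_rot"]).as_matrix().round(3))
E
```

```text
1.7833 [490.78528121 133.67568362 249.64308554] [[ 0.    -0.051  0.999]
 [ 0.     0.999  0.051]
 [-1.     0.     0.   ]]
```

View pics/w2.png

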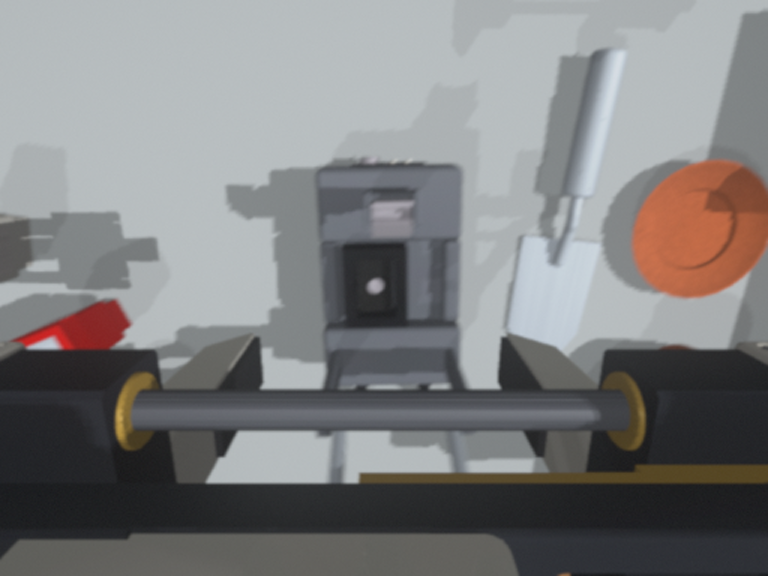

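The feeder is square in the view: front edge at (320–462,165), receiver at (344–407,243–320) and its opening around the valve spot (375,285). All in the 1.5x picture.

```bash
python3 - <<'E'
from h import *
im=bot.capture("wrist")[:,:,::-1]
c=im[100:245,205:315].astype(float);c=np.clip(255*(c/255)**.5,0,255).astype(np.uint8)
cv2.imwrite("pics/w3.png",cv2.resize(c,None,fx=4,fy=4,interpolation=2))
E
```

```text
(no output)
```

View pics/w3.png

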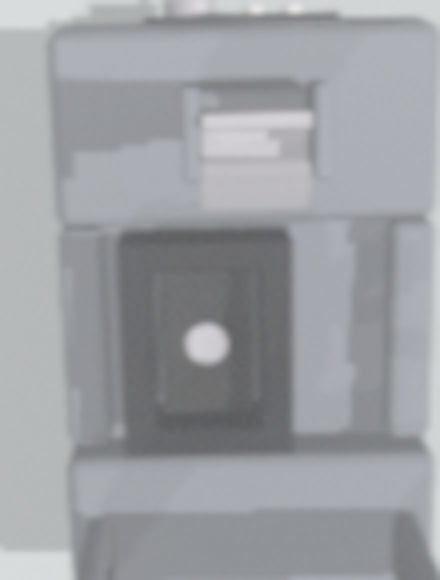

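```bash
python3 - <<'E'
from h import *
o=bot.get_obs()
C=lambda a,b:(205+(a+.5)/4-.5,100+(b+.5)/4-.5)
P=lambda a,b,z:plane("wrist",*C(a,b),z,o)
print("recv",P(207.5,343,66),P(122,235,66),P(292,235,66),P(293,452,66),P(128,452,66))
print("spot",P(207,343,56))
print("deck front", P(53,25,62),P(435,20,62),P(60,222,62),P(432,215,62),P(75,450,62),P(432,445,62))
E
```

```text
recv [512.  136.3  66. ] [480.5 109.8  66. ] [478.3 159.3  66. ] [545.4 164.2  66. ] [547.8 113.6  66. ]
spot [514.7 136.4  56. ]
deck front [422.6  88.6  62. ] [416.4 195.5  62. ] [478.2  91.3  62. ] [471.2 200.2  62. ] [549.4  96.9  62. ] [542.6 207.5  62. ]
```

Request:
move_arm([
  {"x": 0, "y": 0, "z": 0, "roll": 1},
  {"x": 0, "y": 0, "z": 0, "roll": 0.25},
  {"x": 0.125, "y": -0.85, "z": 0.055, "roll": 0},
  {"x": 0.125, "y": -0.85, "z": 0.055, "roll": 0},
  {"x": 0.125, "y": -0.85, "z": 0.055, "roll": 0},
  {"x": 0.125, "y": -0.85, "z": 0.055, "roll": 0},
  {"x": 0.125, "y": -0.85, "z": 0.055, "roll": 0},
  {"x": 0.125, "y": -0.85, "z": 0.055, "roll": 0},
  {"x": 0.125, "y": -0.85, "z": 0.055, "roll": 0},
  {"x": 0.125, "y": -0.85, "z": 0.055, "roll": 0},
  {"x": 0.125, "y": -0.85, "z": 0.055, "roll": 0},
  {"x": 0.125, "y": -0.85, "z": 0.055, "roll": 0},
  {"x": 0, "y": 0, "z": 0, "roll": 0},
])

```text
time: 2.97
tool_pos: [499.7, -209.4, 198.3]
tcp_rot: [-2.166, 1.569, -2.204]
contact_force: [-0.8, 0.3, 0.3]
grip_width: 91.7
```

```bash
python3 - <<'E'
from h import *
o=shot("wrist","w4.png");print(o["time"],o["tool_pos"],Ro.from_euler("xyz",o["tcp_rot"]).as_matrix().round(3))
im=cv2.imread("pics/w4.png")
E
```

```text
2.9667 [ 499.73099531 -209.44196679  198.28791255] [[-0.001  0.038  0.999]
 [-0.001  0.999 -0.038]
 [-1.    -0.001 -0.001]]
```

View pics/w4.png

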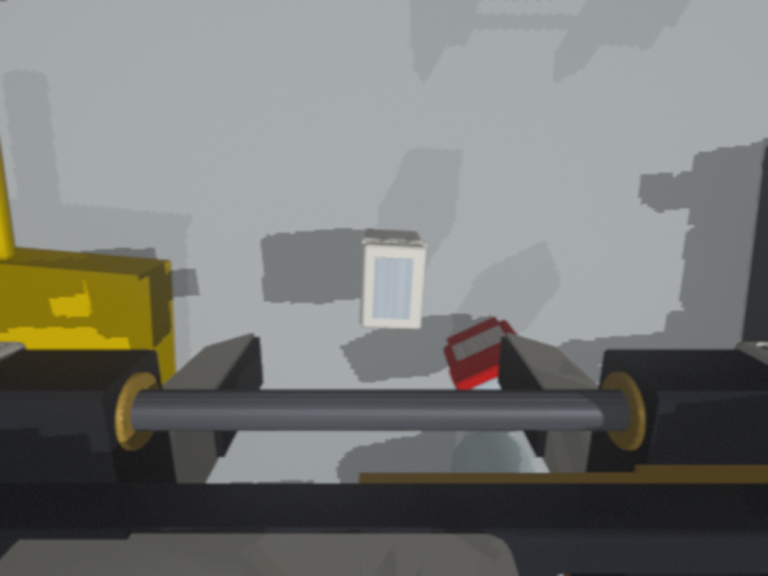

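The white cartridge's lid spans (362–425, 242–328), nearly square to the image; the red look-alike is behind it at (480,350).

```bash
python3 - <<'E'
from h import *
o=bot.get_obs();im=cv2.imread("pics/w4.png");h=cv2.cvtColor(im,cv2.COLOR_BGR2HSV)
c=im[215:345,345:445]
cv2.imwrite("pics/w5.png",cv2.resize(c,None,fx=4,fy=4,interpolation=2))
g=cv2.cvtColor(im,cv2.COLOR_BGR2GRAY)
for y in (250,290,320):print(y,g[y,352:436:3])
for x in (370,393,415):print(x,g[228:340:3,x])
P=lambda u,v:plane("wrist",(u+.5)/1.5-.5,(v+.5)/1.5-.5,86,o)
for q in((364.5,244),(425.5,246),(422,328),(361.5,326)):print(P(*q))
E
```

```text
250 [121 123 121 123 153 200 207 208 207 207 207 207 207 208 207 206 206 207
 206 205 204 202 201 200 194 162 159 159]
290 [122 122 122 129 180 207 206 191 179 182 183 180 180 182 179 183 185 184
 179 181 200 208 208 199 172 170 171 170]
320 [170 171 161 148 194 205 206 206 205 205 204 205 204 203 203 203 203 203
 203 204 207 208 203 154 121 121 121 122]
370 [137 105 106 125 154 137 189 206 207 206 207 207 207 207 208 207 207 207
 207 207 207 207 206 206 206 207 205 205 204 204 205 205 204 171 163 136
 122 122]
393 [155 115 109 116 148 135 170 204 208 209 186 182 181 181 180 180 180 180
 181 180 181 180 179 180 180 179 180 180 180 180 188 206 206 179 125 121
 121 121]
415 [159 137 112 111 133 145 142 192 209 210 208 208 208 209 209 208 209 209
 209 208 208 208 208 208 208 208 208 207 207 207 207 207 207 188 128 121
 121 121]
[ 476.9 -215.1   86. ]
[ 479.6 -177.4   86. ]
[ 533.9 -180.2   86. ]
[ 531.  -219.7   86. ]
```

View pics/w5.png

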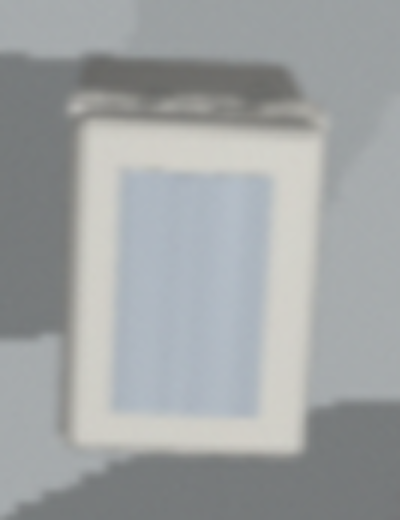

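Request:
move_arm([
  {"x": 0, "y": 0.26, "z": 0.13, "roll": 0.48},
  {"x": 0.65, "y": 0, "z": 0, "roll": 0},
  {"x": 0.65, "y": 0, "z": 0, "roll": 0},
  {"x": 0.65, "y": 0, "z": 0, "roll": 0},
  {"x": 0.65, "y": 0, "z": 0, "roll": 0},
  {"x": 0.65, "y": 0, "z": 0, "roll": 0},
  {"x": 0, "y": 0, "z": 0, "roll": 0},
])

```text
time: 3.6
tool_pos: [503.0, -191.5, 65.4]
tcp_rot: [2.652, 1.562, 2.586]
contact_force: [-1.7, 0.3, 0.7]
grip_width: 91.5
```

Request:
move_arm([
  {"x": 0, "y": 0, "z": 0, "roll": 0},
  {"x": 0, "y": 0, "z": 0, "roll": 0},
  {"x": 0, "y": 0, "z": 0, "roll": 0},
  {"x": 0, "y": 0, "z": 0, "roll": 0},
  {"x": 0, "y": 0, "z": 0, "roll": 0},
  {"x": 0, "y": 0, "z": 0, "roll": 0},
], grip=0)

```text
time: 4.1
tool_pos: [506.1, -195.1, 70.4]
tcp_rot: [-0.381, 1.569, -0.449]
contact_force: [-0.5, -0.0, -0.8]
grip_width: 56.3
```

```bash
python3 - <<'E'
from h import *
o=shot("wrist","w6.png");print(o["time"],o["tool_pos"],o["contact_force"],o["grip_width"],Ro.from_euler("xyz",o["tcp_rot"]).as_matrix().round(3))
E
```

```text
4.1 [ 506.05330177 -195.14962059   70.35912053] [-0.53068078 -0.00839054 -0.83420753] 56.283904306922594 [[ 0.001  0.068  0.998]
 [-0.001  0.998 -0.068]
 [-1.    -0.001  0.001]]
```

View pics/w6.png

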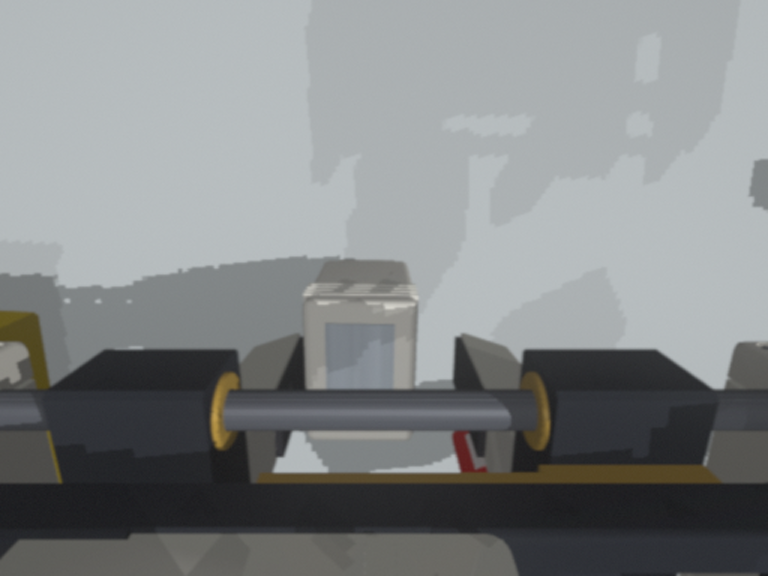

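The cartridge sits about 7 mm to the −y side of the jaws' centre, so I shift over while the fingers close.

Request:
move_arm([
  {"x": 0, "y": -0.18, "z": 0, "roll": 0},
  {"x": 0, "y": 0, "z": 0, "roll": 0},
  {"x": 0, "y": 0, "z": 0, "roll": 0},
  {"x": 0, "y": 0, "z": 0, "roll": 0},
  {"x": 0, "y": 0, "z": 0, "roll": 0},
  {"x": 0, "y": 0, "z": 0, "roll": 0},
  {"x": 0, "y": 0, "z": 0, "roll": 0},
], grip=0)

```text
time: 4.73
tool_pos: [505.4, -202.4, 69.7]
tcp_rot: [-0.672, 1.57, -0.74]
contact_force: [0.1, -3.2, 2.4]
grip_width: 39.8
```

```bash
python3 - <<'E'
from h import *
o=shot("wrist","w7.png");print(o["time"],o["tool_pos"],o["contact_force"],o["grip_width"],Ro.from_euler("xyz",o["tcp_rot"]).as_matrix().round(3))
E
```

```text
4.7333 [ 505.40775969 -202.38984501   69.69890813] [ 0.13367497 -3.15208841  2.39088338] 39.76100330927594 [[ 0.001  0.068  0.998]
 [-0.001  0.998 -0.068]
 [-1.    -0.     0.001]]
```

View pics/w7.png

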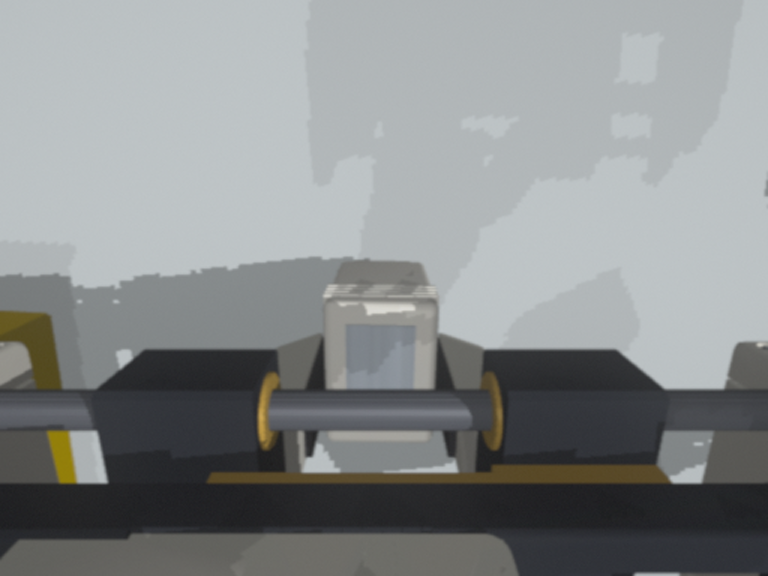

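Request:
move_arm([
  {"x": -0.4, "y": 0, "z": 0, "roll": 0},
  {"x": -0.6, "y": 0, "z": 0, "roll": 0},
  {"x": -0.75, "y": 0, "z": 0, "roll": 0},
  {"x": -0.75, "y": 0, "z": 0, "roll": -0.925},
  {"x": -0.5, "y": 0, "z": 0, "roll": -0.925},
  {"x": 0, "y": 0.4, "z": 0.068, "roll": 0},
  {"x": 0, "y": 0.756, "z": 0.068, "roll": 0},
  {"x": 0, "y": 0.756, "z": 0.068, "roll": 0},
  {"x": 0, "y": 0.756, "z": 0.068, "roll": 0},
  {"x": 0, "y": 0.756, "z": 0.068, "roll": 0},
  {"x": 0, "y": 0.756, "z": 0.068, "roll": 0},
  {"x": 0, "y": 0.756, "z": 0.068, "roll": 0},
  {"x": 0, "y": 0.756, "z": 0.068, "roll": 0},
  {"x": 0, "y": 0.756, "z": 0.068, "roll": 0},
  {"x": 0, "y": 0.756, "z": 0.068, "roll": 0},
  {"x": 0, "y": 0.756, "z": 0.068, "roll": 0},
  {"x": 0, "y": 0.36, "z": 0, "roll": 0},
  {"x": 0.4, "y": 0, "z": 0, "roll": 0},
  {"x": 0, "y": 0, "z": 0, "roll": 0},
  {"x": 0, "y": 0, "z": 0, "roll": 0},
])

```text
time: 6.45
tool_pos: [513.5, 132.1, 172.4]
tcp_rot: [3.074, 1.567, 3.136]
contact_force: [0.9, -0.4, -0.7]
grip_width: 39.7
```

Request:
move_arm([
  {"x": 0, "y": 0, "z": 0, "roll": 0},
  {"x": 0, "y": 0, "z": 0, "roll": 0},
  {"x": 0, "y": 0, "z": 0, "roll": 0},
  {"x": 0, "y": 0, "z": 0, "roll": 0},
  {"x": 0, "y": 0, "z": 0, "roll": 0},
  {"x": 0, "y": 0, "z": 0, "roll": 0},
])

```text
time: 6.95
tool_pos: [514.9, 131.7, 173.7]
tcp_rot: [0.422, 1.57, 0.483]
contact_force: [0.6, -0.5, -2.3]
grip_width: 39.8
```

```bash
python3 - <<'E'
from h import *
o=shot("wrist","w8.png");print(o["time"],o["tool_pos"],o["contact_force"],o["grip_width"],Ro.from_euler("xyz",o["tcp_rot"]).as_matrix().round(3))
E
```

```text
6.95 [514.8798741  131.66926229 173.73766981] [ 0.56685532 -0.45696165 -2.25401275] 39.80579809366568 [[ 0.    -0.06   0.998]
 [ 0.     0.998  0.06 ]
 [-1.     0.     0.   ]]
```

View pics/w8.png

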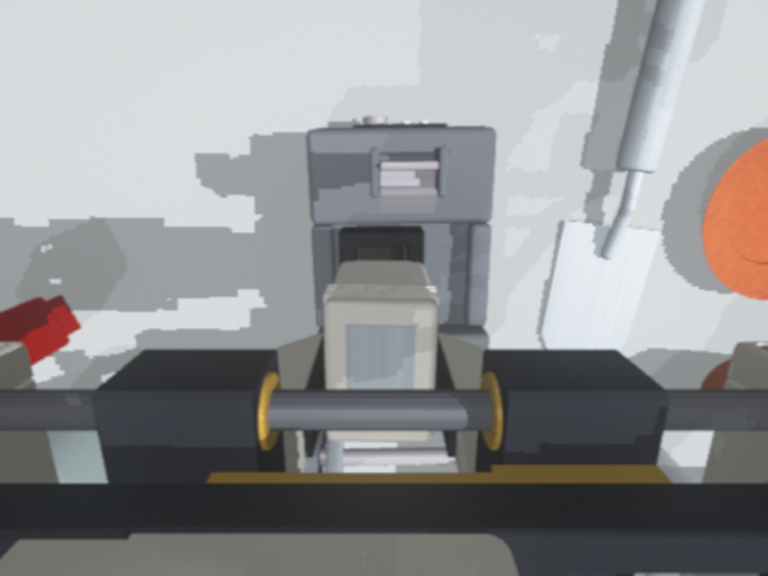

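```bash
python3 - <<'E'
from h import *
im=bot.capture("wrist")[:,:,::-1]
c=im[130:230,195:335].astype(float);c=np.clip(255*(c/255)**.5,0,255).astype(np.uint8)
cv2.imwrite("pics/w9.png",cv2.resize(c,None,fx=5.5,fy=5.5,interpolation=2))
E
```

```text
(no output)
```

View pics/w9.png

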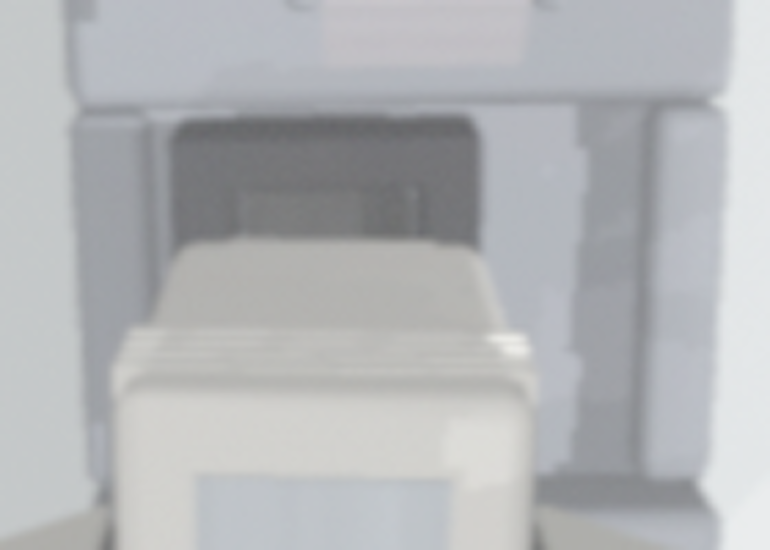

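```bash
python3 - <<'E'
from h import *
o=bot.get_obs();R=Ro.from_euler("xyz",o["tcp_rot"]).as_matrix()
def T(a,b,z):
    X=plane("wrist",195+(a+.5)/5.5-.5,130+(b+.5)/5.5-.5,z,o);return X,(R.T@(X-o["tool_pos"])).round(1)
for n,q in dict(recFL=(170,150,66),recFR=(481,150,66),recFront=(325,118,66),openF=(325,187,66),deckF_L=(75,100,62),deckF_R=(728,95,62),
  bodyL=(172,245,126),bodyR=(490,245,126),bodyFront=(330,243,126),topL=(120,385,190),topR=(530,385,190),topF=(325,378,190)).items():print(n,*T(*q))
E
```

```text
recFL [487.9 105.3  66. ] [107.6 -24.8 -28.5]
recFR [484.8 156.5  66. ] [107.6  26.5 -28.5]
recFront [481.1 130.5  66. ] [107.6   0.8 -33.8]
openF [492.5 131.2  66. ] [107.6   0.8 -22.4]
deckF_L [481.2  89.   62. ] [111.6 -40.6 -36.2]
deckF_R [473.9 197.   62. ] [111.6  67.6 -36.9]
bodyL [489.6 111.  126. ] [ 47.6 -19.2 -26.5]
bodyR [487.1 152.3 126. ] [ 47.6  22.2 -26.5]
bodyFront [488.1 131.5 126. ] [ 47.6   1.4 -26.7]
topL [487.8 111.8 190. ] [-16.4 -18.3 -28.2]
topR [485.6 149.5 190. ] [-16.4  19.5 -28.1]
topF [486.  130.6 190. ] [-16.4   0.6 -28.9]
```

Request:
move_arm([
  {"x": 0.3, "y": 0, "z": 0, "roll": 0},
  {"x": 0.3, "y": 0, "z": 0, "roll": 0},
  {"x": 0.15, "y": 0, "z": 0, "roll": 0},
  {"x": 0.05, "y": 0, "z": 0, "roll": 0},
  {"x": 0, "y": 0, "z": 0, "roll": 0},
  {"x": 0, "y": 0, "z": 0, "roll": 0},
  {"x": 0, "y": 0, "z": 0, "roll": 0},
  {"x": 0, "y": 0, "z": 0, "roll": 0},
])

```text
time: 7.72
tool_pos: [515.2, 131.9, 142.1]
tcp_rot: [0.09, 1.57, 0.151]
contact_force: [0.4, 0.2, -0.9]
grip_width: 39.8
```

```bash
python3 - <<'E'
from h import *
o=bot.get_obs();im=bot.capture("wrist")[:,:,::-1]
print(o["time"],o["tool_pos"],o["contact_force"],o["tcp_rot"])
c=im[130:230,195:335].astype(float);c=np.clip(255*(c/255)**.5,0,255).astype(np.uint8)
cv2.imwrite("pics/w10.png",cv2.resize(c,None,fx=5.5,fy=5.5,interpolation=2))
E
```

```text
7.7167 [515.18566487 131.90766455 142.13867108] [ 0.40107442  0.16457783 -0.90656858] [0.09011589 1.56952649 0.15107023]
```

View pics/w10.png

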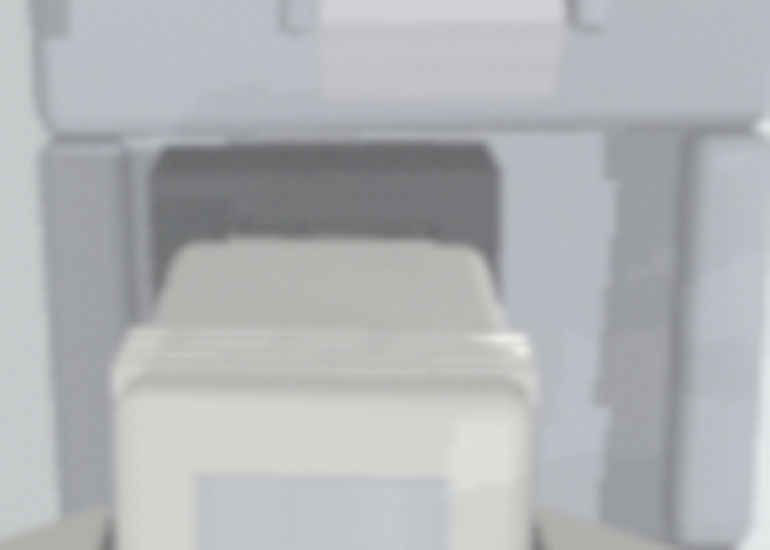

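Request:
move_arm([
  {"x": 0.05, "y": 0, "z": 0, "roll": 0},
  {"x": 0.05, "y": 0, "z": 0, "roll": 0},
  {"x": 0.05, "y": 0, "z": 0, "roll": 0},
  {"x": 0, "y": 0, "z": 0, "roll": 0},
  {"x": 0, "y": 0, "z": 0, "roll": 0},
  {"x": 0, "y": 0, "z": 0, "roll": 0},
])

```text
time: 8.27
tool_pos: [514.8, 131.9, 135.6]
tcp_rot: [0.423, 1.571, 0.484]
contact_force: [-0.3, 0.4, -0.8]
grip_width: 39.4
```

Request:
move_arm([
  {"x": 0.05, "y": 0, "z": 0, "roll": 0},
  {"x": 0.03, "y": 0, "z": 0, "roll": 0},
  {"x": 0, "y": 0, "z": 0, "roll": 0},
  {"x": 0, "y": 0, "z": 0, "roll": 0},
  {"x": 0, "y": 0, "z": 0, "roll": 0},
])

```text
time: 8.68
tool_pos: [516.6, 132.2, 134.3]
tcp_rot: [0.133, 1.566, 0.193]
contact_force: [0.7, 0.6, 10.8]
grip_width: 40.2
```

Request:
move_arm([
  {"x": 0, "y": 0, "z": 0.03, "roll": 0},
  {"x": 0, "y": 0, "z": 0, "roll": 0},
  {"x": 0, "y": 0, "z": 0, "roll": 0},
  {"x": 0, "y": 0, "z": 0, "roll": 0},
])

```text
time: 9.02
tool_pos: [517.3, 132.3, 134.0]
tcp_rot: [0.169, 1.567, 0.229]
contact_force: [-0.5, 0.7, 9.5]
grip_width: 39.6
```

```bash
python3 - <<'E'
from h import *
o=bot.get_obs();print(o["time"],o["tool_pos"],o["contact_force"],o["moment"],Ro.from_euler("xyz",o["tcp_rot"]).as_matrix().round(4))
E
```

```text
9.0167 [517.3031173  132.2945948  134.04914547] [-0.49183735  0.74870399  9.53835636] [ 0.22255972  0.22923332 -0.06142423] [[ 4.000e-03 -6.070e-02  9.981e-01]
 [ 9.000e-04  9.982e-01  6.070e-02]
 [-1.000e+00  7.000e-04  4.000e-03]]
```

Contact moment suggests the nose rests on the rim at its −x, +y corner, so I shift a little to +x and −y.

Request:
move_arm([
  {"x": 0, "y": -0.03, "z": 0.02, "roll": 0},
  {"x": 0, "y": 0, "z": 0, "roll": 0},
  {"x": 0, "y": 0, "z": 0, "roll": 0},
  {"x": 0, "y": 0, "z": 0, "roll": 0},
])

```text
time: 9.35
tool_pos: [517.8, 131.9, 133.9]
tcp_rot: [0.558, 1.567, 0.618]
contact_force: [-0.1, 4.2, 9.0]
grip_width: 39.5
```

```bash
python3 - <<'E'
from h import *
o=bot.get_obs();print(o["time"],o["tool_pos"],o["contact_force"],o["moment"],Ro.from_euler("xyz",o["tcp_rot"]).as_matrix().round(4))
E
```

```text
9.35 [517.83585607 131.89190287 133.91293125] [-0.10372142  4.2463906   8.98672361] [ 0.94571794  0.42553523 -0.12081171] [[ 0.0033 -0.0604  0.9982]
 [ 0.0023  0.9982  0.0604]
 [-1.      0.0021  0.0034]]
```

Request:
move_arm([
  {"x": -0.02, "y": 0.03, "z": 0.04, "roll": 0},
  {"x": 0, "y": 0, "z": 0, "roll": 0},
  {"x": 0, "y": 0, "z": 0, "roll": 0},
  {"x": 0, "y": 0, "z": 0, "roll": 0},
])

```text
time: 9.68
tool_pos: [518.2, 132.0, 132.7]
tcp_rot: [-3.049, 1.57, -2.988]
contact_force: [-0.3, 0.6, -1.7]
grip_width: 39.6
```

```bash
python3 - <<'E'
from h import *
o=bot.get_obs();print(o["time"],o["tool_pos"],o["contact_force"],o["moment"],Ro.from_euler("xyz",o["tcp_rot"]).as_matrix().round(4))
im=bot.capture("wrist")[:,:,::-1]
c=im[130:230,195:335].astype(float);c=np.clip(255*(c/255)**.5,0,255).astype(np.uint8)
cv2.imwrite("pics/w11.png",cv2.resize(c,None,fx=5.5,fy=5.5,interpolation=2))
E
```

```text
9.6833 [518.16462274 131.98543625 132.65777231] [-0.26906139  0.57470816 -1.65016194] [ 0.04613157  0.01581935 -0.04097699] [[-7.000e-04 -6.090e-02  9.981e-01]
 [-1.000e-04  9.981e-01  6.090e-02]
 [-1.000e+00 -1.000e-04 -7.000e-04]]
```

View pics/w11.png

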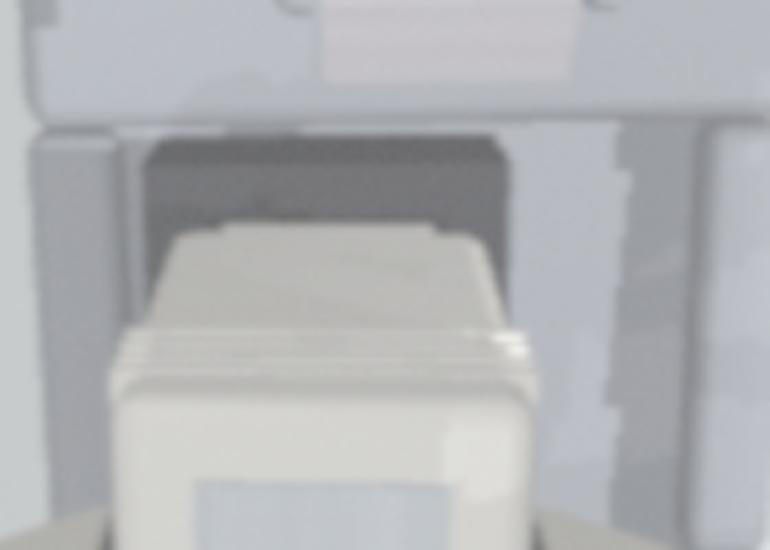

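```bash
python3 - <<'E'
from h import *
o=bot.get_obs();R=Ro.from_euler("xyz",o["tcp_rot"]).as_matrix()
def T(a,b,z):
    X=plane("wrist",195+(a+.5)/5.5-.5,130+(b+.5)/5.5-.5,z,o);return X,(R.T@(X-o["tool_pos"])).round(1)
for n,q in dict(recF=(326,137,66),noseF=(326,226,64),noseL=(222,230,64),noseR=(436,230,64),bodyF=(326,240,86),recL=(145,180,66),recR=(508,180,66)).items():print(n,*T(*q))
E
```

```text
recF [480.7 130.6  66. ] [ 66.7   0.9 -37.4]
noseF [493.8 131.4  64. ] [ 68.7   0.9 -24.3]
noseL [495.3 116.6  64. ] [ 68.7 -13.9 -23.7]
noseR [493.4 147.1  64. ] [ 68.7  16.6 -23.8]
bodyF [490.8 131.1  86. ] [ 46.7   0.8 -27.4]
recL [488.3 105.6  66. ] [ 66.7 -24.5 -31.4]
recR [485.2 156.4  66. ] [ 66.7  26.4 -31.4]
```

Taking the dark band as the receiver's front face, the nose is now centred (9.8 mm front gap, 10 expected), and the force has vanished. I lower gently.

Request:
move_arm([
  {"x": 0.04, "y": 0, "z": 0, "roll": 0},
  {"x": 0.04, "y": 0, "z": 0, "roll": 0},
  {"x": 0, "y": 0, "z": 0, "roll": 0},
  {"x": 0, "y": 0, "z": 0, "roll": 0},
  {"x": 0, "y": 0, "z": 0, "roll": 0},
])

```text
time: 10.15
tool_pos: [518.4, 132.1, 129.8]
tcp_rot: [2.734, 1.571, 2.795]
contact_force: [0.8, 0.8, -1.8]
grip_width: 39.5
```

Request:
move_arm([
  {"x": 0.04, "y": 0, "z": 0, "roll": 0},
  {"x": 0.04, "y": 0, "z": 0, "roll": 0},
  {"x": 0, "y": 0, "z": 0, "roll": 0},
  {"x": 0, "y": 0, "z": 0, "roll": 0},
  {"x": 0, "y": 0, "z": 0, "roll": 0},
])

```text
time: 10.57
tool_pos: [518.4, 132.1, 126.7]
tcp_rot: [1.271, 1.571, 1.332]
contact_force: [-0.4, -0.4, -2.2]
grip_width: 39.9
```

```bash
python3 - <<'E'
from h import *
o=bot.get_obs();print(o["time"],o["tool_pos"],o["contact_force"],o["moment"])
im=bot.capture("wrist")[:,:,::-1]
c=im[130:230,195:335].astype(float);c=np.clip(255*(c/255)**.5,0,255).astype(np.uint8)
cv2.imwrite("pics/w12.png",cv2.resize(c,None,fx=5.5,fy=5.5,interpolation=2))
E
```

```text
10.5667 [518.40425549 132.09802275 126.71850128] [-0.41707186 -0.41400563 -2.17847013] [ 0.05874287  0.04119923 -0.05459195]
```

View pics/w12.png

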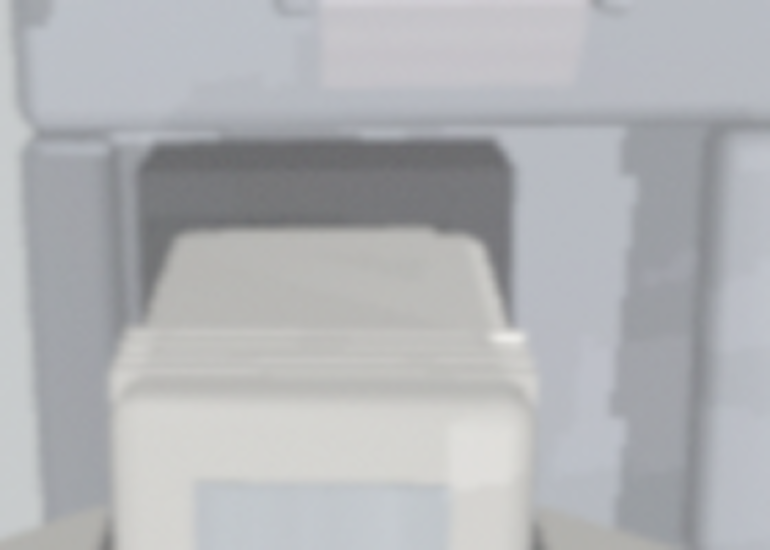

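Request:
move_arm([
  {"x": 0.04, "y": 0, "z": 0, "roll": 0},
  {"x": 0.01, "y": 0, "z": 0, "roll": 0},
  {"x": 0, "y": 0, "z": 0, "roll": 0},
  {"x": 0, "y": 0, "z": 0, "roll": 0},
  {"x": 0, "y": 0, "z": 0, "roll": 0},
])

```text
time: 11.03
tool_pos: [518.6, 132.1, 125.1]
tcp_rot: [0.109, 1.57, 0.17]
contact_force: [0.4, -0.3, 2.5]
grip_width: 39.7
```

The valve plate is felt (Fz −2 → +2.5 N). Releasing.

Request:
move_arm([
  {"x": 0, "y": 0, "z": 0, "roll": 0},
  {"x": 0, "y": 0, "z": 0, "roll": 0},
  {"x": 0, "y": 0, "z": 0, "roll": 0},
  {"x": 0, "y": 0, "z": 0, "roll": 0},
  {"x": 0, "y": 0, "z": 0, "roll": 0},
  {"x": 0, "y": 0, "z": 0, "roll": 0},
  {"x": 0, "y": 0, "z": 0, "roll": 0},
], grip=0.85)

```text
time: 11.62
tool_pos: [518.4, 132.1, 124.6]
tcp_rot: [2.728, 1.571, 2.789]
contact_force: [-0.1, -0.1, 0.4]
grip_width: 76.9
```

Request:
move_arm([
  {"x": -0.3, "y": 0, "z": 0, "roll": 0},
  {"x": -0.5, "y": 0, "z": 0, "roll": 0},
  {"x": -0.6, "y": 0, "z": 0, "roll": 0},
  {"x": -0.6, "y": 0, "z": 0, "roll": 0},
  {"x": -0.4, "y": 0, "z": -0.3, "roll": 0},
  {"x": -0.2, "y": 0, "z": -0.4, "roll": 0},
  {"x": 0, "y": 0, "z": 0, "roll": 0},
  {"x": 0, "y": 0, "z": 0, "roll": 0},
  {"x": 0, "y": 0, "z": 0, "roll": 0},
  {"x": 0, "y": 0, "z": 0, "roll": 0},
])

```text
time: 12.45
tool_pos: [490.7, 130.3, 227.9]
tcp_rot: [-3.141, 1.57, -3.081]
contact_force: [-0.1, -0.4, 0.0]
grip_width: 78.1
```

```bash
python3 - <<'E'
from h import *
o=shot("wrist","w13.png",(130,60,400,260),2.9);print(o["time"],o["tool_pos"],o["contact_force"],o["grip_width"])
shot("scene","s13.png",(200,140,350,290),3.5)
E
```

```text
12.45 [490.67885084 130.30700363 227.8830227 ] [-0.08764771 -0.37624891  0.02491553] 78.06470646281596
```

View pics/w13.png

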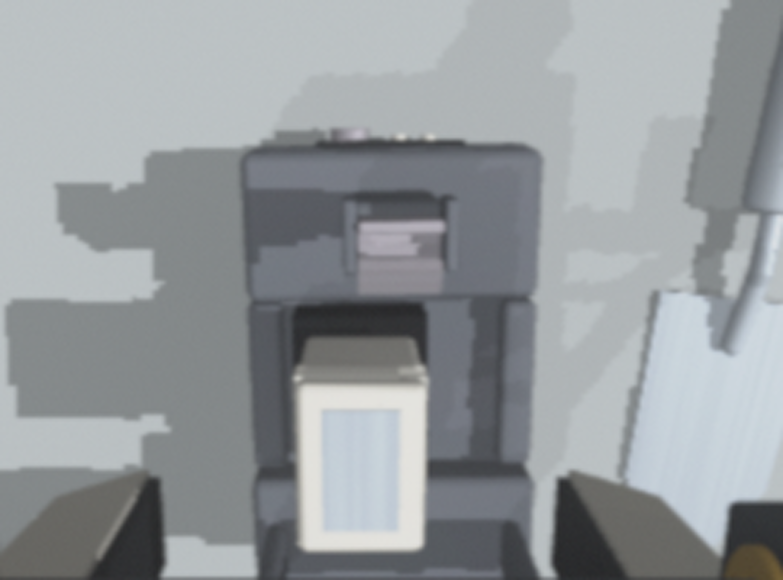

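View pics/s13.png

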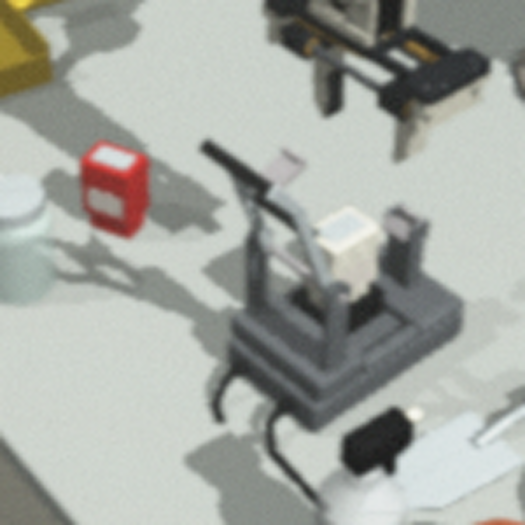

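The cartridge stands upright in the receiver, let go, and the clamp is still open. Next I check the wrist range and locate the handle in two views (top and scene).

```bash
python3 - <<'E'
from h import *
o=bot.get_obs();print(np.round(o["joint_positions"],3))
R=Ro.from_euler("z",3.5,degrees=True).as_matrix()
O=np.array([517.7,144.5,0])
for n,p in dict(handleL=(129.3,40,286.8),handleR=(129.3,-40,286.8),hinge=(65,0,145)).items():
    X=O+R@np.array(p);print(n,X.round(1),"top",project("top",X),"scene",project("scene",X))
shot("top","t14.png",(130,120,230,260),4.2);shot("scene","s14.png",(240,165,340,265),5.5)
E
```

```text
[ 0.109  0.309  1.566  0.     1.268 -1.523]
handleL [644.3 192.3 286.8] top [145.7 147.7] scene [276.8 193.3]
handleR [649.2 112.5 286.8] top [182.2 144.9] scene [257.2 179.3]
hinge [582.6 148.5 145. ] top [177.7 184.8] scene [283.3 215.1]
```

View pics/t14.png

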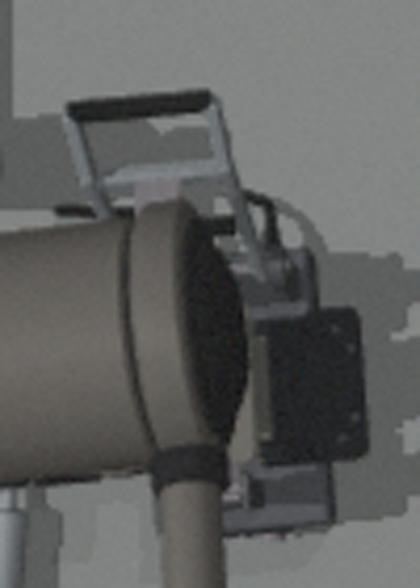

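View pics/s14.png

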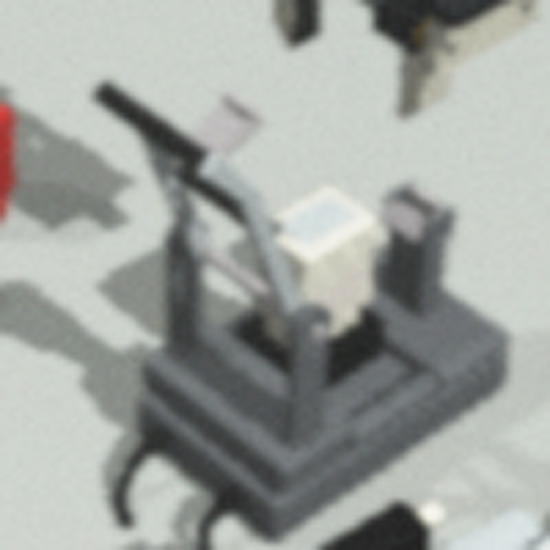

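Request:
move_arm([
  {"x": -0.15, "y": 0, "z": 0, "roll": 1},
  {"x": -0.15, "y": 0, "z": 0, "roll": 1},
  {"x": -0.15, "y": 0, "z": 0, "roll": 1},
  {"x": -0.15, "y": 0, "z": 0, "roll": 1},
  {"x": -0.15, "y": 0, "z": 0, "roll": 1},
  {"x": -0.15, "y": 0, "z": 0, "roll": 1},
  {"x": -0.15, "y": 0, "z": 0, "roll": 1},
  {"x": -0.15, "y": 0, "z": 0, "roll": 1},
  {"x": -0.15, "y": 0, "z": 0, "roll": 1},
  {"x": -0.15, "y": 0, "z": 0, "roll": 1},
  {"x": -0.15, "y": 0, "z": 0, "roll": 1},
  {"x": -0.15, "y": 0, "z": 0, "roll": 1},
  {"x": -0.15, "y": 0, "z": 0, "roll": 1},
  {"x": -0.15, "y": 0, "z": 0, "roll": 1},
  {"x": -0.15, "y": 0, "z": 0, "roll": 1},
  {"x": -0.15, "y": 0, "z": 0, "roll": 1},
  {"x": -0.15, "y": 0, "z": 0, "roll": 1},
  {"x": -0.15, "y": 0, "z": 0, "roll": 1},
  {"x": -0.15, "y": 0, "z": 0, "roll": 1},
  {"x": -0.15, "y": 0, "z": 0, "roll": 1},
], grip=0.4)

```text
time: 14.32
tool_pos: [490.6, 130.3, 348.7]
tcp_rot: [-1.811, 1.57, 3.133]
contact_force: [0.7, -0.6, -0.5]
grip_width: 36.7
```

Request:
move_arm([
  {"x": 0, "y": 0, "z": 0, "roll": 1},
  {"x": 0, "y": 0, "z": 0, "roll": 1},
  {"x": 0, "y": 0, "z": 0, "roll": 0.5},
  {"x": 0, "y": 0, "z": 0, "roll": 0},
  {"x": 0, "y": 0, "z": 0, "roll": 0},
  {"x": 0, "y": 0, "z": 0, "roll": 0},
])

```text
time: 14.82
tool_pos: [490.5, 130.3, 348.5]
tcp_rot: [-1.735, 1.57, 3.039]
contact_force: [-0.5, -0.4, -0.2]
grip_width: 36.3
```

```bash
python3 - <<'E'
from h import *
o=shot("wrist","w15.png");print(o["time"],o["tool_pos"],o["grip_width"],Ro.from_euler("xyz",o["tcp_rot"]).as_matrix().round(3))
E
```

```text
14.8167 [490.50061013 130.33969166 348.51386964] 36.28875728680804 [[-0.     0.998  0.062]
 [ 0.     0.062 -0.998]
 [-1.    -0.    -0.   ]]
```

View pics/w15.png

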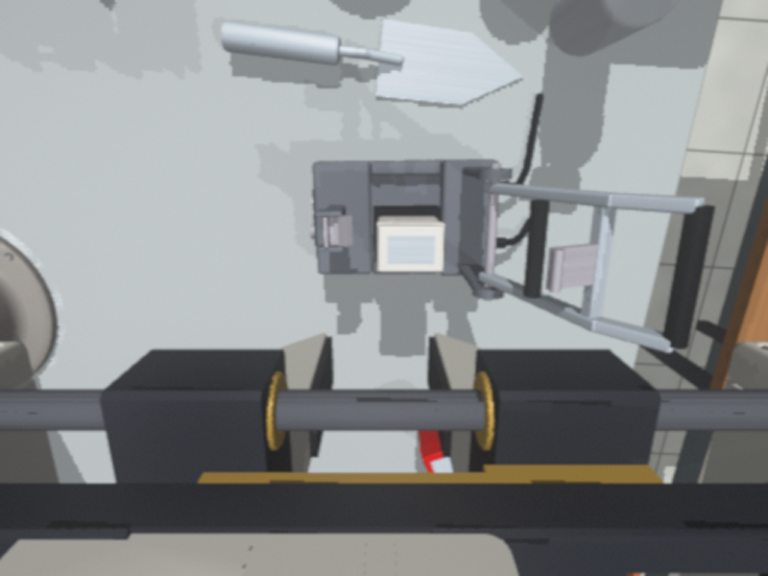

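Request:
move_arm([
  {"x": 0, "y": 0.66, "z": -0.055, "roll": 0},
  {"x": 0, "y": 0.66, "z": -0.055, "roll": 0},
  {"x": 0, "y": 0.66, "z": -0.055, "roll": 0},
  {"x": 0.1, "y": 0.66, "z": -0.055, "roll": 0},
  {"x": 0.1, "y": 0.66, "z": -0.055, "roll": 0},
  {"x": 0.12, "y": 0.66, "z": -0.055, "roll": 0},
  {"x": 0, "y": 0, "z": 0, "roll": 0},
  {"x": 0, "y": 0, "z": 0, "roll": 0},
  {"x": 0, "y": 0, "z": 0, "roll": 0},
  {"x": 0, "y": 0, "z": 0, "roll": 0},
])

```text
time: 15.7
tool_pos: [647.0, 153.2, 337.0]
tcp_rot: [1.716, 1.57, 0.206]
contact_force: [-0.2, -0.4, 0.2]
grip_width: 36.9
```

```bash
python3 - <<'E'
from h import *
o=shot("wrist","w16.png");print(o["time"],o["tool_pos"],o["grip_width"],Ro.from_euler("xyz",o["tcp_rot"]).as_matrix().round(3))
for x in(640,648,656):print(x,*[project("wrist",(x-.061*d,153.3+d,287),o)*1.5 for d in(-33,0,33)])
E
```

```text
15.7 [647.02875358 153.20301121 337.04251588] 36.915193825135034 [[ 0.001  0.998  0.061]
 [ 0.     0.061 -0.998]
 [-1.     0.001 -0.   ]]
640 [364.5  373.35] [363.9  313.35] [363.15 248.1 ]
648 [379.95 374.1 ] [379.95 314.25] [379.95 249.  ]
656 [395.25 375.  ] [395.85 315.15] [396.6  250.05]
```

View pics/w16.png

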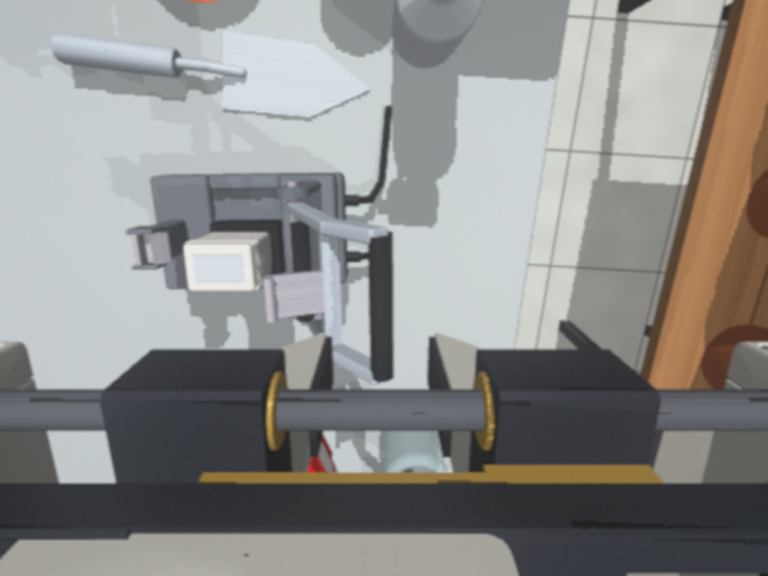

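The bar sits at column 381, centred between the fingers (330–432). Lowering and gripping.

Request:
move_arm([
  {"x": 0.3, "y": 0, "z": -0.05, "roll": 0},
  {"x": 0.3, "y": 0, "z": 0, "roll": 0},
  {"x": 0.3, "y": 0, "z": 0, "roll": 0},
  {"x": 0, "y": 0, "z": 0, "roll": 0},
  {"x": 0, "y": 0, "z": 0, "roll": 0},
  {"x": 0, "y": 0, "z": 0, "roll": 0},
  {"x": 0, "y": 0, "z": 0, "roll": 0},
])

```text
time: 16.33
tool_pos: [647.8, 155.2, 301.5]
tcp_rot: [1.663, 1.568, 0.154]
contact_force: [0.1, -1.4, 0.7]
grip_width: 36.6
```

Request:
move_arm([
  {"x": 0, "y": 0, "z": 0, "roll": 0},
  {"x": 0, "y": 0, "z": 0, "roll": 0},
  {"x": 0, "y": 0, "z": 0, "roll": 0},
  {"x": 0, "y": 0, "z": 0, "roll": 0},
  {"x": 0, "y": 0, "z": 0, "roll": 0},
  {"x": 0, "y": 0, "z": 0, "roll": 0},
  {"x": 0, "y": 0, "z": 0, "roll": 0},
], grip=0)

```text
time: 16.92
tool_pos: [647.6, 155.2, 299.9]
tcp_rot: [-2.943, 1.571, 1.83]
contact_force: [-0.5, 0.1, -0.4]
grip_width: 0.5
```

```bash
python3 - <<'E'
from h import *
o=bot.get_obs();print(o["time"],o["tool_pos"],o["grip_width"],o["contact_force"])
# arc plan: TCP steps, feeder x -> tool y, down -> tool x
p=np.array([-155.7*np.cos(1.9965),155.7*np.sin(1.9965)])
th=np.linspace(1.9,0.2,25)[0:];f=th+.0965
X=-155.7*np.cos(f);Z=155.7*np.sin(f)
for a,dx,dz in zip(th[1:],np.diff(X)/40,-np.diff(Z)/40):print(round(a,3),"y %.3f x %.3f"%(dx,dz))
E
```

```text
16.9167 [647.63677652 155.19120168 299.89471603] 0.46505765635934576 [-0.47395726  0.06236195 -0.41705269]
1.829 y -0.255 x -0.105
1.758 y -0.262 x -0.087
1.688 y -0.267 x -0.068
1.617 y -0.271 x -0.049
1.546 y -0.274 x -0.029
1.475 y -0.275 x -0.010
1.404 y -0.275 x 0.010
1.333 y -0.274 x 0.029
1.262 y -0.271 x 0.048
1.192 y -0.267 x 0.067
1.121 y -0.262 x 0.086
1.05 y -0.255 x 0.105
0.979 y -0.247 x 0.122
0.908 y -0.238 x 0.139
0.837 y -0.227 x 0.156
0.767 y -0.216 x 0.172
0.696 y -0.203 x 0.186
0.625 y -0.189 x 0.200
0.554 y -0.175 x 0.213
0.483 y -0.159 x 0.225
0.412 y -0.143 x 0.236
0.342 y -0.126 x 0.245
0.271 y -0.108 x 0.254
0.2 y -0.090 x 0.261
```

The fingers shut on nothing (0.5 mm); look.

```bash
python3 - <<'E'
from h import *
shot("wrist","w17.png");shot("scene","s17.png",(220,120,340,240),4.8)
E
```

```text
(no output)
```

View pics/w17.png

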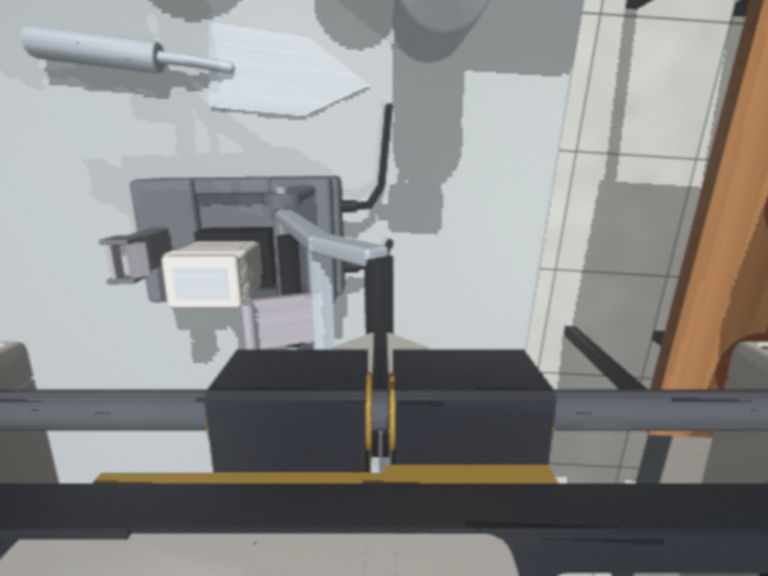

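View pics/s17.png

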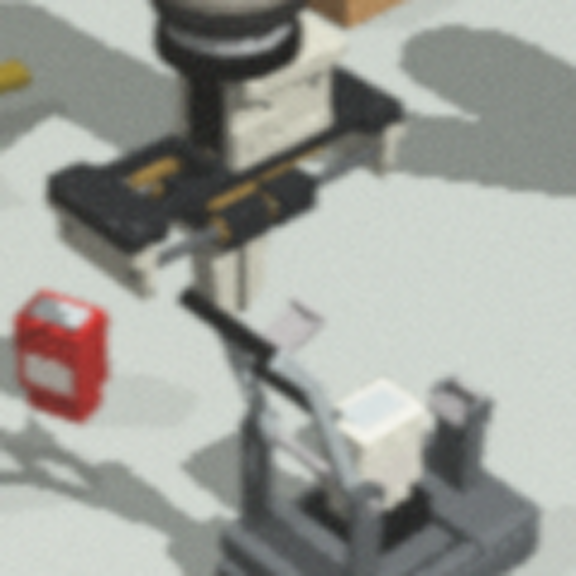

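```bash
python3 - <<'E'
from h import *
R=Ro.from_matrix([[0,.998,.062],[0,.062,-.998],[-1,0,0]]).as_euler("xyz")
oa=dict(tool_pos=[490.5,130.34,348.5],tcp_rot=R);ob=dict(tool_pos=[647.03,153.2,337.0],tcp_rot=R)
oc=bot.get_obs()
def tri(rs):
    A=0;b=0
    for c,d in rs:
        d=d/np.linalg.norm(d);M=np.eye(3)-np.outer(d,d);A=A+M;b=b+M@c
    return np.linalg.solve(A,b).round(1)
w=lambda u,v,o:ray("wrist",(u+.5)/1.5-.5,(v+.5)/1.5-.5,o)
print("+y end",tri([w(703,207,oa),w(381,235,ob)]),"-y",tri([w(677,347,oa),w(381,380,ob)]))
print("+y top/scene",tri([ray("top",146.2,146.7),ray("scene",276.4,194.1)]),tri([ray("top",180.5,143.3),ray("scene",258.2,181.4)]))
print("+y w16/scene",tri([w(381,235,ob),ray("scene",276.4,194.1)]),tri([w(381,380,ob),ray("scene",258.2,181.4)]))
print("+y w17/scene",tri([w(379,257,oc),ray("scene",276.4,194.1)]))
X=np.array(oc["tool_pos"])-[0,0,25];print((project("scene",X)-[220,120])*4.8)
E
```

```text
+y end [646.  192.6 287.5] -y [650.5 118.4 289.4]
+y top/scene [646.5 192.3 285.2] [652.2 117.9 284.4]
+y w16/scene [646.  192.9 285.2] [650.1 116.3 283.1]
+y w17/scene [645.7 192.3 284.8]
[226.56 336.96]<sys>:0: UserWarning: Gimbal lock detected. Setting third angle to zero since it is not possible to uniquely determine all angles.
```

```bash
python3 - <<'E'
from h import *
o=shot("wrist","w18.png",(190,150,320,260),6);print(o["time"],o["grip_width"],o["tool_pos"],o["contact_force"])
im=bot.capture("scene")[:,:,::-1][160:220,240:300];cv2.imwrite("pics/s18.png",cv2.resize(im,None,fx=9,fy=9,interpolation=2))
E
```

```text
17.0167 0.8693690300458883 [647.62106053 155.15724946 299.88426296] [-0.21004034 -0.38543128  0.85657339]
```

View pics/w18.png

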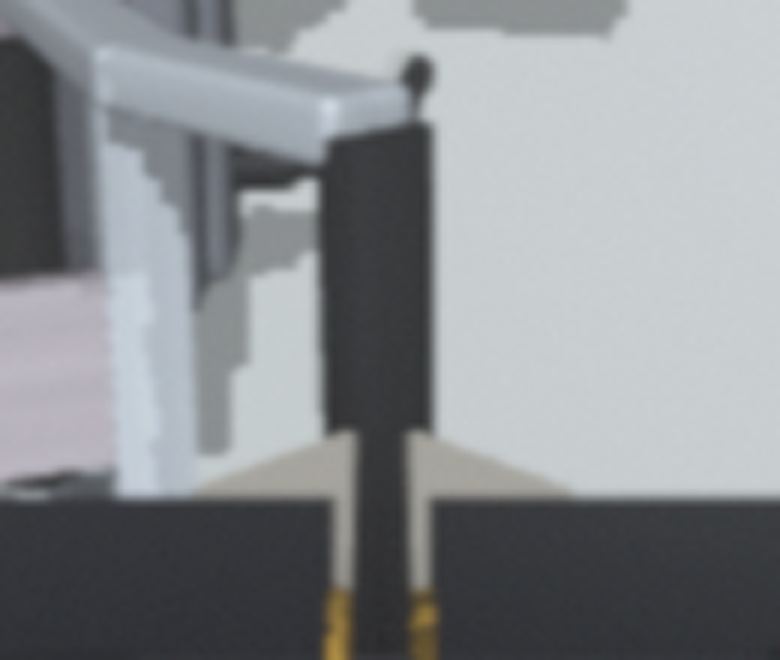

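View pics/s18.png

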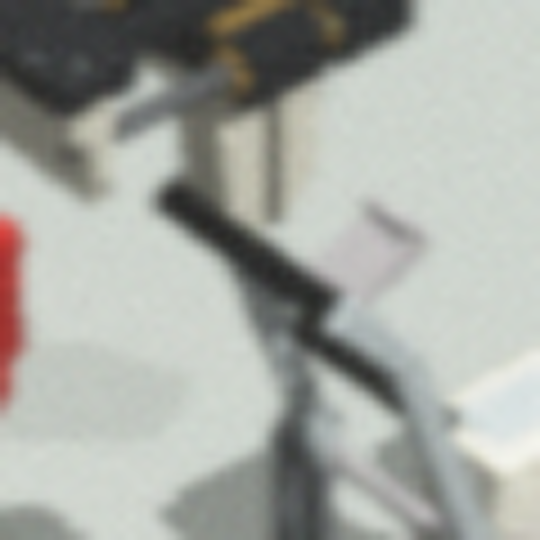

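The closed fingers seem to end just above the bar in both views. I reopen, go 14 mm lower and close again.

Request:
move_arm([
  {"x": 0, "y": 0, "z": 0, "roll": 0},
  {"x": 0, "y": 0, "z": 0, "roll": 0},
  {"x": 0, "y": 0, "z": 0, "roll": 0},
  {"x": 0, "y": 0, "z": 0, "roll": 0},
  {"x": 0, "y": 0, "z": 0, "roll": 0},
  {"x": 0.12, "y": 0, "z": 0, "roll": 0},
  {"x": 0.12, "y": 0, "z": 0, "roll": 0},
  {"x": 0.12, "y": 0, "z": 0, "roll": 0},
  {"x": 0, "y": 0, "z": 0, "roll": 0},
  {"x": 0, "y": 0, "z": 0, "roll": 0},
  {"x": 0, "y": 0, "z": 0, "roll": 0},
], grip=0.4)

```text
time: 18.03
tool_pos: [647.6, 155.2, 285.5]
tcp_rot: [-3.031, 1.571, 1.742]
contact_force: [0.2, -0.5, -0.2]
grip_width: 37.0
```

```bash
python3 - <<'E'
from h import *
o=shot("wrist","w19.png",(130,130,380,260),3);print(o["time"],o["grip_width"],o["tool_pos"],o["contact_force"])
im=bot.capture("scene")[:,:,::-1][150:220,230:300];cv2.imwrite("pics/s19.png",cv2.resize(im,None,fx=8,fy=8,interpolation=2))
E
```

```text
18.0333 36.95514395385353 [647.64619088 155.16094889 285.50848779] [ 0.21015287 -0.54355504 -0.15854204]
```

View pics/w19.png

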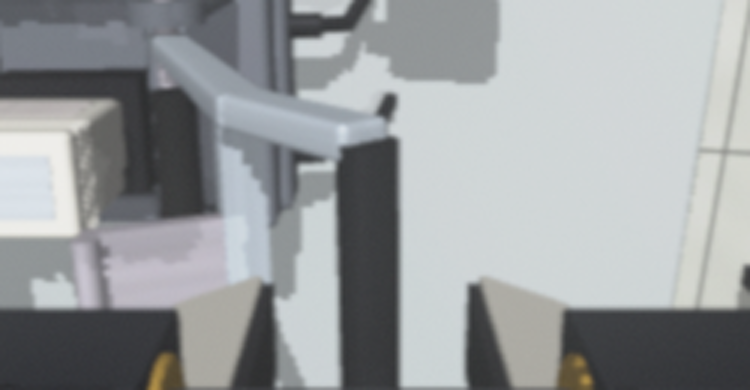

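View pics/s19.png

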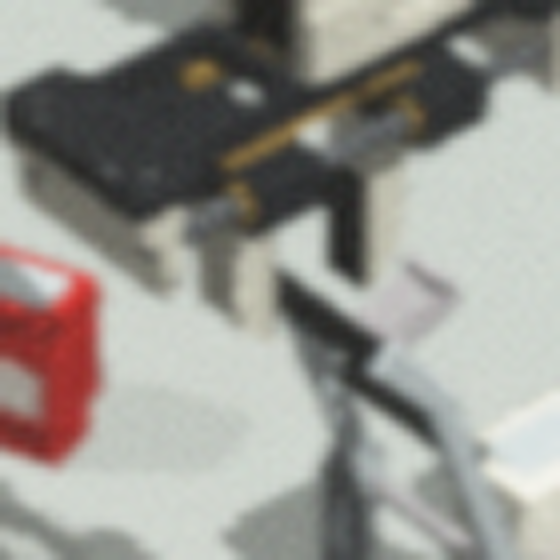

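Now the fingers visibly straddle the bar. Closing.

Request:
move_arm([
  {"x": 0, "y": 0, "z": 0, "roll": 0},
  {"x": 0, "y": 0, "z": 0, "roll": 0},
  {"x": 0, "y": 0, "z": 0, "roll": 0},
  {"x": 0, "y": 0, "z": 0, "roll": 0},
  {"x": 0, "y": 0, "z": 0, "roll": 0},
  {"x": 0, "y": 0, "z": 0, "roll": 0},
  {"x": 0, "y": 0, "z": 0, "roll": 0},
], grip=0)

```text
time: 18.72
tool_pos: [647.6, 155.2, 285.6]
tcp_rot: [2.114, 1.571, 0.604]
contact_force: [-0.4, 0.3, 0.6]
grip_width: 9.2
```

Request:
move_arm([
  {"x": 0, "y": 0, "z": 0, "roll": 0},
  {"x": 0, "y": 0, "z": 0, "roll": 0},
  {"x": 0, "y": 0, "z": 0, "roll": 0},
])

```text
time: 18.97
tool_pos: [647.6, 155.2, 285.6]
tcp_rot: [1.878, 1.571, 0.368]
contact_force: [-0.2, -1.0, 1.0]
grip_width: 9.8
```

```bash
python3 - <<'E'
from h import *
o=shot("wrist","w20.png",(130,130,380,260),3);print(o["time"],o["grip_width"],o["tool_pos"],o["contact_force"])
im=bot.capture("scene")[:,:,::-1][150:220,230:300];cv2.imwrite("pics/s20.png",cv2.resize(im,None,fx=8,fy=8,interpolation=2))
E
```

```text
18.9667 9.789141045941829 [647.64661867 155.16412393 285.5986145 ] [-0.24991727 -0.96051033  0.96261943]
```

View pics/w20.png

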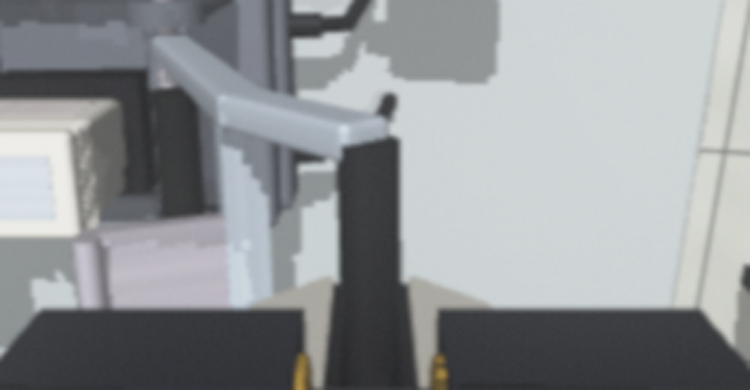

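View pics/s20.png

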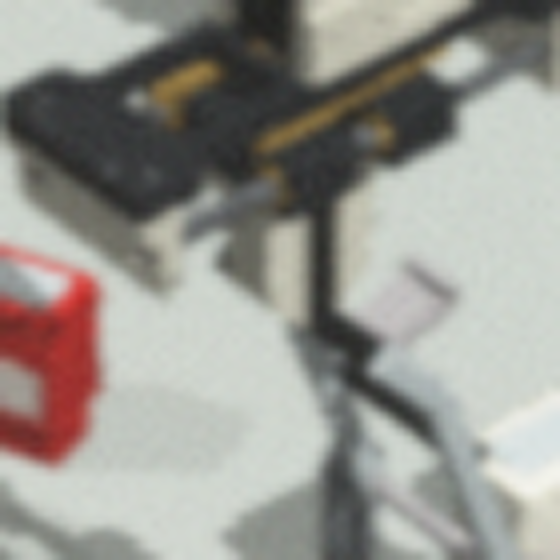

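Request:
move_arm([
  {"x": 0, "y": 0, "z": 0, "roll": 0},
  {"x": 0, "y": 0, "z": 0, "roll": 0},
  {"x": 0, "y": 0, "z": 0, "roll": 0},
  {"x": 0.1, "y": 0, "z": 0, "roll": 0},
  {"x": 0.1, "y": 0, "z": 0, "roll": 0},
  {"x": 0, "y": 0, "z": 0, "roll": 0},
  {"x": 0, "y": 0, "z": 0, "roll": 0},
], grip=0.35)

```text
time: 19.65
tool_pos: [647.4, 155.1, 276.9]
tcp_rot: [-1.543, 1.57, -3.053]
contact_force: [-0.4, 0.2, 0.2]
grip_width: 32.3
```

Request:
move_arm([
  {"x": 0, "y": 0, "z": 0, "roll": 0},
  {"x": 0, "y": 0, "z": 0, "roll": 0},
  {"x": 0, "y": 0, "z": 0, "roll": 0},
  {"x": 0, "y": 0, "z": 0, "roll": 0},
  {"x": 0, "y": 0, "z": 0, "roll": 0},
  {"x": 0, "y": 0, "z": 0, "roll": 0},
  {"x": 0, "y": 0, "z": 0, "roll": 0},
], grip=0)

```text
time: 20.23
tool_pos: [647.7, 155.2, 277.7]
tcp_rot: [1.77, 1.57, 0.261]
contact_force: [0.7, -0.0, -0.2]
grip_width: 11.1
```

The bar is held (11.1 mm). Swing the first half of the arc.

Request:
move_arm([
  {"x": -0.105, "y": -0.255, "z": 0, "roll": 0},
  {"x": -0.087, "y": -0.262, "z": 0, "roll": 0},
  {"x": -0.068, "y": -0.267, "z": 0, "roll": 0},
  {"x": -0.049, "y": -0.271, "z": 0, "roll": 0},
  {"x": -0.029, "y": -0.274, "z": 0, "roll": 0},
  {"x": -0.01, "y": -0.275, "z": 0, "roll": 0},
  {"x": 0, "y": 0, "z": 0, "roll": 0},
  {"x": 0, "y": 0, "z": 0, "roll": 0},
  {"x": 0, "y": 0, "z": 0, "roll": 0},
])

```text
time: 20.98
tool_pos: [584.6, 150.8, 292.7]
tcp_rot: [1.397, 1.568, -0.114]
contact_force: [1.2, -3.8, 7.3]
grip_width: 11.1
```

```bash
python3 - <<'E'
from h import *
o=bot.get_obs();print(o["time"],o["grip_width"],o["tool_pos"],o["contact_force"])
shot("scene","s21.png",(230,150,340,260),5)
E
```

```text
20.9833 11.143626722475577 [584.63111225 150.81344601 292.7482935 ] [ 1.18691618 -3.82279287  7.28860533]
```

View pics/s21.png

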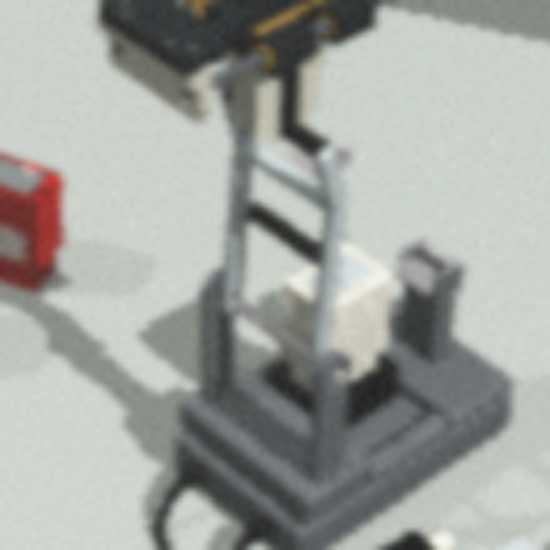

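Request:
move_arm([
  {"x": -0.015, "y": -0.275, "z": 0, "roll": 0},
  {"x": 0.029, "y": -0.274, "z": 0, "roll": 0},
  {"x": 0.048, "y": -0.271, "z": 0, "roll": 0},
  {"x": 0.067, "y": -0.267, "z": 0, "roll": 0},
  {"x": 0.086, "y": -0.262, "z": 0, "roll": 0},
  {"x": 0.105, "y": -0.255, "z": 0, "roll": 0},
  {"x": 0.122, "y": -0.247, "z": 0, "roll": 0},
  {"x": 0.139, "y": -0.238, "z": 0, "roll": 0},
  {"x": 0, "y": 0, "z": 0, "roll": 0},
  {"x": 0, "y": 0, "z": 0, "roll": 0},
  {"x": 0, "y": 0, "z": 0, "roll": 0},
])

```text
time: 21.95
tool_pos: [500.4, 145.2, 268.0]
tcp_rot: [-0.589, 1.569, -2.099]
contact_force: [-1.1, -6.2, 2.2]
grip_width: 11.0
```

Request:
move_arm([
  {"x": 0.156, "y": -0.227, "z": 0.01, "roll": 0},
  {"x": 0.172, "y": -0.216, "z": 0.01, "roll": 0},
  {"x": 0.186, "y": -0.203, "z": 0.01, "roll": 0},
  {"x": 0.2, "y": -0.189, "z": 0.01, "roll": 0},
  {"x": 0.213, "y": -0.175, "z": 0, "roll": 0},
  {"x": 0.225, "y": -0.159, "z": 0, "roll": 0},
  {"x": 0.236, "y": -0.143, "z": 0, "roll": 0},
  {"x": 0.245, "y": -0.126, "z": 0, "roll": 0},
  {"x": 0.254, "y": -0.108, "z": 0, "roll": 0},
  {"x": 0, "y": 0, "z": 0, "roll": 0},
  {"x": 0, "y": 0, "z": 0, "roll": 0},
  {"x": 0, "y": 0, "z": 0, "roll": 0},
])

```text
time: 22.95
tool_pos: [437.7, 140.6, 192.5]
tcp_rot: [-1.456, 1.567, -2.966]
contact_force: [-6.9, -4.5, 1.6]
grip_width: 11.1
```

```bash
python3 - <<'E'
from h import *
o=bot.get_obs();print(o["time"],o["grip_width"],o["tool_pos"],o["contact_force"])
shot("scene","s22.png",(230,130,350,260),4.5);shot("wrist","w22.png")
E
```

```text
22.95 11.089757478228796 [437.65710569 140.58743247 192.52903726] [-6.86064703 -4.48627945  1.60394556]
```

View pics/s22.png

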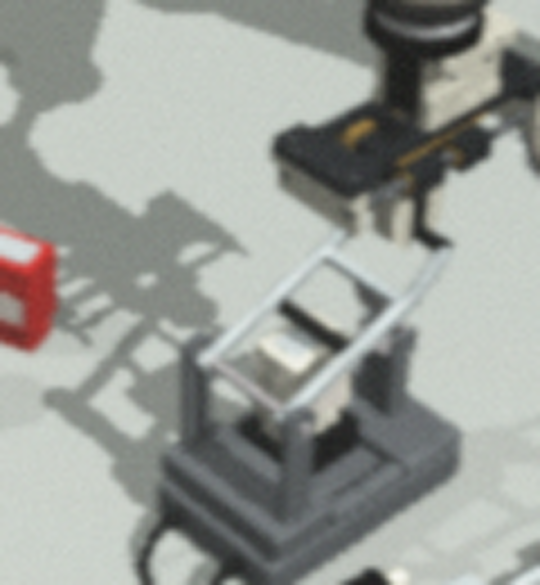

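View pics/w22.png

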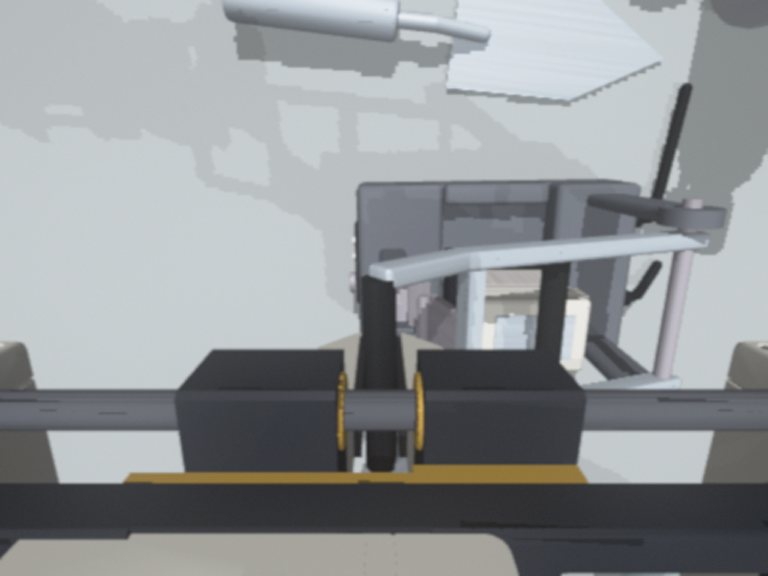

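Request:
move_arm([
  {"x": 0.13, "y": -0.07, "z": 0.01, "roll": 0},
  {"x": 0.13, "y": -0.05, "z": 0.01, "roll": 0},
  {"x": 0.13, "y": -0.04, "z": 0, "roll": 0},
  {"x": 0, "y": 0, "z": 0, "roll": 0},
  {"x": 0, "y": 0, "z": 0, "roll": 0},
  {"x": 0, "y": 0, "z": 0, "roll": 0},
])

```text
time: 23.55
tool_pos: [432.2, 140.0, 177.2]
tcp_rot: [-2.502, 1.57, 2.272]
contact_force: [-4.6, 2.7, 2.1]
grip_width: 10.8
```

Release slightly open, let the clamp rest, and look.

Request:
move_arm([
  {"x": 0, "y": 0, "z": 0, "roll": 0},
  {"x": 0, "y": 0, "z": 0, "roll": 0},
  {"x": 0, "y": 0, "z": 0, "roll": 0},
  {"x": -0.3, "y": 0, "z": 0, "roll": 0},
  {"x": -0.5, "y": 0, "z": 0, "roll": 0},
  {"x": -0.5, "y": 0, "z": 0, "roll": 0},
  {"x": 0, "y": 0, "z": 0, "roll": 0},
  {"x": 0, "y": 0, "z": 0, "roll": 0},
  {"x": 0, "y": 0, "z": 0, "roll": 0},
  {"x": 0, "y": 0, "z": 0, "roll": 0},
], grip=0.28)

```text
time: 24.38
tool_pos: [431.8, 139.5, 228.2]
tcp_rot: [-1.466, 1.569, -2.976]
contact_force: [-0.2, -0.3, -0.3]
grip_width: 25.8
```

```bash
python3 - <<'E'
from h import *
o=bot.get_obs();print(o["time"],o["grip_width"],o["tool_pos"],o["contact_force"])
shot("scene","s23.png",(230,130,350,260),4.5);shot("wrist","w23.png")
E
```

```text
24.3833 25.812511733212954 [431.79548868 139.46238759 228.19127565] [-0.21849602 -0.32889912 -0.29658869]
```

View pics/s23.png

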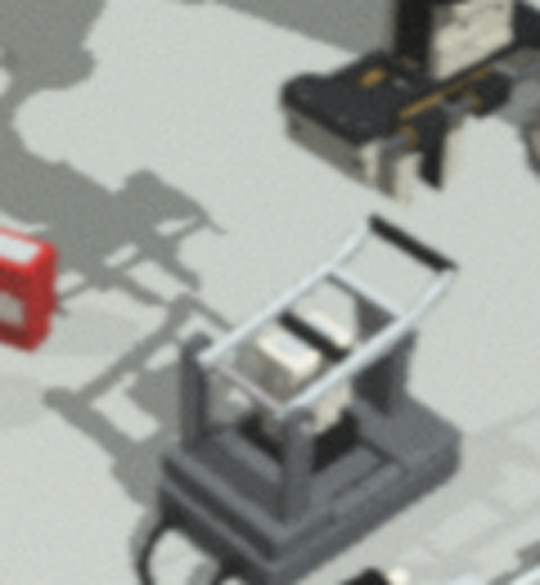

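View pics/w23.png

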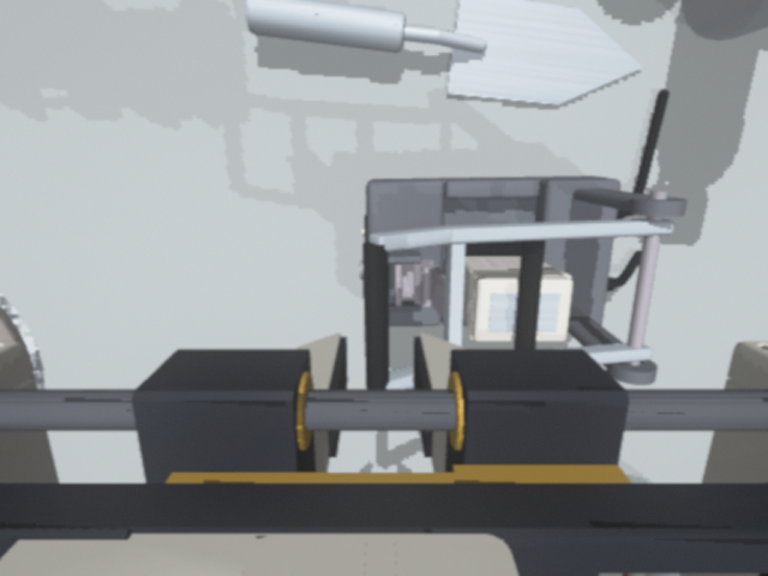

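Request:
move_arm([
  {"x": 0, "y": -0.05, "z": 0, "roll": 0},
  {"x": 0, "y": 0, "z": 0, "roll": 0},
  {"x": 0, "y": 0, "z": 0, "roll": 0},
  {"x": 0.1, "y": 0, "z": 0, "roll": 0},
  {"x": 0.1, "y": 0, "z": 0, "roll": 0},
  {"x": 0.1, "y": 0, "z": 0, "roll": 0},
  {"x": 0.05, "y": 0, "z": 0, "roll": 0},
  {"x": 0.05, "y": 0, "z": 0, "roll": 0},
  {"x": 0.05, "y": 0, "z": 0, "roll": 0},
  {"x": 0, "y": 0, "z": 0, "roll": 0},
  {"x": 0, "y": 0, "z": 0, "roll": 0},
], grip=0)

```text
time: 25.4
tool_pos: [430.2, 139.5, 211.1]
tcp_rot: [-2.899, 1.571, 1.875]
contact_force: [-0.6, 0.1, 0.5]
grip_width: 0.4
```

Request:
move_arm([
  {"x": 0.05, "y": 0, "z": 0, "roll": 0},
  {"x": 0.05, "y": 0, "z": 0, "roll": 0},
  {"x": 0.05, "y": 0, "z": 0, "roll": 0},
  {"x": 0, "y": 0, "z": 0, "roll": 0},
  {"x": 0, "y": 0, "z": 0, "roll": 0},
])

```text
time: 25.82
tool_pos: [430.1, 139.5, 205.0]
tcp_rot: [-1.849, 1.571, 2.924]
contact_force: [0.5, -0.2, -0.1]
grip_width: 0.4
```

Request:
move_arm([
  {"x": 0.05, "y": 0, "z": 0, "roll": 0},
  {"x": 0.05, "y": 0, "z": 0, "roll": 0},
  {"x": 0.05, "y": 0, "z": 0, "roll": 0},
  {"x": 0, "y": 0, "z": 0, "roll": 0},
  {"x": 0, "y": 0, "z": 0, "roll": 0},
])

```text
time: 26.23
tool_pos: [430.1, 139.5, 199.0]
tcp_rot: [-1.672, 1.57, 3.101]
contact_force: [0.1, -0.6, -0.3]
grip_width: 0.2
```

Request:
move_arm([
  {"x": 0.05, "y": 0, "z": 0, "roll": 0},
  {"x": 0.05, "y": 0, "z": 0, "roll": 0},
  {"x": 0.05, "y": 0, "z": 0, "roll": 0},
  {"x": 0, "y": 0, "z": 0, "roll": 0},
  {"x": 0, "y": 0, "z": 0, "roll": 0},
])

```text
time: 26.65
tool_pos: [430.1, 139.5, 193.0]
tcp_rot: [-1.696, 1.57, 3.078]
contact_force: [0.5, -0.1, -0.9]
grip_width: 0.6
```

```bash
python3 - <<'E'
from h import *
o=bot.get_obs();print(o["time"],o["grip_width"],o["tool_pos"],o["contact_force"])
shot("scene","s24.png",(260,130,350,220),6);shot("wrist","w24.png",(180,130,360,260),4)
E
```

```text
26.65 0.5646909933184017 [430.12417006 139.50156958 192.97226325] [ 0.51817341 -0.07310752 -0.89013126]
```

View pics/s24.png

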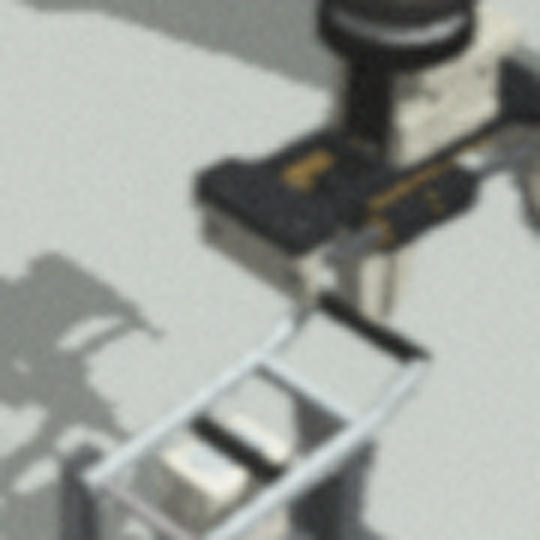

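View pics/w24.png

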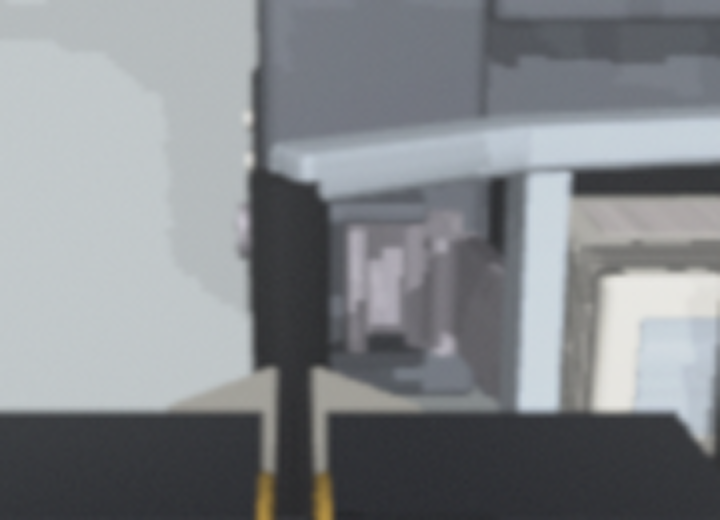

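Request:
move_arm([
  {"x": 0.05, "y": 0, "z": 0, "roll": 0},
  {"x": 0.05, "y": 0, "z": 0, "roll": 0},
  {"x": 0, "y": 0, "z": 0, "roll": 0},
  {"x": 0, "y": 0, "z": 0, "roll": 0},
  {"x": 0, "y": 0, "z": 0, "roll": 0},
])

```text
time: 27.17
tool_pos: [430.2, 139.5, 189.1]
tcp_rot: [2.753, 1.571, 1.244]
contact_force: [-0.5, -0.2, -0.2]
grip_width: 0.6
```

Request:
move_arm([
  {"x": 0.05, "y": 0, "z": 0, "roll": 0},
  {"x": 0.05, "y": 0, "z": 0, "roll": 0},
  {"x": 0, "y": 0, "z": 0, "roll": 0},
  {"x": 0, "y": 0, "z": 0, "roll": 0},
  {"x": 0, "y": 0, "z": 0, "roll": 0},
])

```text
time: 27.58
tool_pos: [430.1, 139.5, 185.1]
tcp_rot: [-1.865, 1.571, 2.909]
contact_force: [-1.3, 0.4, 1.7]
grip_width: 0.1
```

Request:
move_arm([
  {"x": 0.05, "y": 0, "z": 0, "roll": 0},
  {"x": 0.05, "y": 0, "z": 0, "roll": 0},
  {"x": 0, "y": 0, "z": 0, "roll": 0},
  {"x": 0, "y": 0, "z": 0, "roll": 0},
  {"x": 0, "y": 0, "z": 0, "roll": 0},
])

```text
time: 28.0
tool_pos: [429.7, 139.5, 181.3]
tcp_rot: [-1.621, 1.57, -3.13]
contact_force: [-4.8, -1.1, 6.9]
grip_width: 0.2
```

Request:
move_arm([
  {"x": 0.05, "y": -0.02, "z": 0, "roll": 0},
  {"x": 0.05, "y": -0.02, "z": 0, "roll": 0},
  {"x": 0.05, "y": -0.01, "z": 0, "roll": 0},
  {"x": 0, "y": 0, "z": 0, "roll": 0},
  {"x": 0, "y": 0, "z": 0, "roll": 0},
])

```text
time: 28.42
tool_pos: [428.6, 139.5, 176.4]
tcp_rot: [1.66, 1.569, 0.15]
contact_force: [-4.4, -0.5, 13.4]
grip_width: 0.6
```

Request:
move_arm([
  {"x": 0.05, "y": -0.01, "z": 0, "roll": 0},
  {"x": 0.05, "y": -0.01, "z": 0, "roll": 0},
  {"x": 0.05, "y": -0.01, "z": 0, "roll": 0},
  {"x": 0, "y": 0, "z": 0, "roll": 0},
  {"x": 0, "y": 0, "z": 0, "roll": 0},
])

```text
time: 28.83
tool_pos: [427.2, 139.4, 169.6]
tcp_rot: [1.694, 1.57, 0.184]
contact_force: [-1.6, -0.9, 7.5]
grip_width: 0.4
```

Request:
move_arm([
  {"x": 0.05, "y": 0, "z": 0, "roll": 0},
  {"x": 0.05, "y": 0, "z": 0, "roll": 0},
  {"x": 0, "y": 0, "z": 0, "roll": 0},
  {"x": 0, "y": 0, "z": 0, "roll": 0},
  {"x": 0, "y": 0, "z": 0, "roll": 0},
])

```text
time: 29.25
tool_pos: [426.6, 139.3, 165.4]
tcp_rot: [-1.639, 1.57, 3.134]
contact_force: [-3.6, -0.8, 7.9]
grip_width: 0.4
```

Request:
move_arm([
  {"x": 0.05, "y": 0, "z": 0, "roll": 0},
  {"x": 0, "y": 0, "z": 0, "roll": 0},
  {"x": 0, "y": 0, "z": 0, "roll": 0},
  {"x": 0, "y": 0, "z": 0, "roll": 0},
])

```text
time: 29.58
tool_pos: [426.4, 139.3, 163.6]
tcp_rot: [-1.567, 1.57, -3.077]
contact_force: [-5.3, -0.4, 9.3]
grip_width: 0.4
```

Request:
move_arm([
  {"x": 0.03, "y": -0.02, "z": 0, "roll": 0},
  {"x": 0, "y": 0, "z": 0, "roll": 0},
  {"x": 0, "y": 0, "z": 0, "roll": 0},
  {"x": 0, "y": 0, "z": 0, "roll": 0},
])

```text
time: 29.92
tool_pos: [426.3, 139.3, 162.7]
tcp_rot: [1.657, 1.57, 0.148]
contact_force: [-3.4, -1.0, 9.7]
grip_width: 0.3
```

Request:
move_arm([
  {"x": 0.03, "y": 0, "z": 0, "roll": 0},
  {"x": 0, "y": 0, "z": 0, "roll": 0},
  {"x": 0, "y": 0, "z": 0, "roll": 0},
  {"x": 0, "y": 0, "z": 0, "roll": 0},
])

```text
time: 30.25
tool_pos: [426.1, 139.3, 161.5]
tcp_rot: [1.774, 1.57, 0.264]
contact_force: [-4.9, -0.6, 11.0]
grip_width: 0.2
```

Request:
move_arm([
  {"x": 0.03, "y": 0, "z": 0, "roll": 0},
  {"x": 0, "y": 0, "z": 0, "roll": 0},
  {"x": 0, "y": 0, "z": 0, "roll": 0},
  {"x": 0, "y": 0, "z": 0, "roll": 0},
])

```text
time: 30.58
tool_pos: [426.1, 139.3, 160.7]
tcp_rot: [1.66, 1.57, 0.151]
contact_force: [-6.9, -0.2, 15.2]
grip_width: 0.6
```

```bash
python3 - <<'E'
from h import *
o=bot.get_obs();print(o["time"],o["tool_pos"],o["contact_force"])
shot("scene","s25.png",(255,150,345,260),5)
E
```

```text
30.5833 [426.07373125 139.3035684  160.71837079] [-6.85221193 -0.15649748 15.18219557]
```

View pics/s25.png

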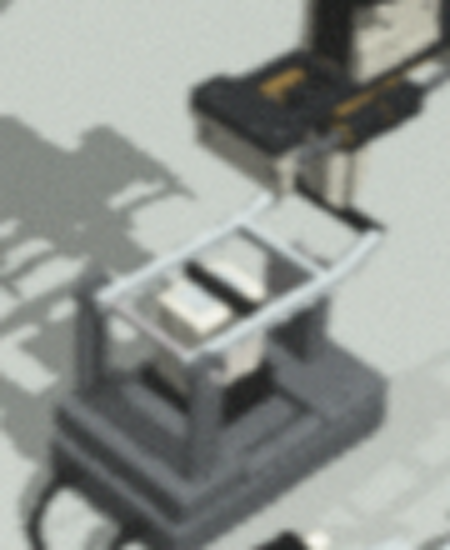

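Request:
move_arm([
  {"x": -0.04, "y": 0, "z": 0, "roll": 0},
  {"x": -0.04, "y": 0, "z": 0, "roll": 0},
  {"x": 0, "y": 0, "z": 0, "roll": 0},
  {"x": 0, "y": 0, "z": 0, "roll": 0},
  {"x": 0, "y": 0, "z": 0, "roll": 0},
])

```text
time: 31.05
tool_pos: [426.4, 139.3, 163.6]
tcp_rot: [1.632, 1.57, 0.122]
contact_force: [-4.6, -0.4, 10.3]
grip_width: 0.5
```

Not caught yet: it followed back up. Press a bit further in small steps.

Request:
move_arm([
  {"x": 0.04, "y": 0, "z": 0, "roll": 0},
  {"x": 0.04, "y": 0, "z": 0, "roll": 0},
  {"x": 0.015, "y": 0, "z": 0, "roll": 0},
  {"x": 0, "y": 0, "z": 0, "roll": 0},
  {"x": 0, "y": 0, "z": 0, "roll": 0},
  {"x": 0, "y": 0, "z": 0, "roll": 0},
])

```text
time: 31.55
tool_pos: [426.0, 139.3, 160.4]
tcp_rot: [1.631, 1.57, 0.121]
contact_force: [-7.7, -0.5, 18.0]
grip_width: 0.2
```

Request:
move_arm([
  {"x": 0.015, "y": 0, "z": 0, "roll": 0},
  {"x": 0, "y": 0, "z": 0, "roll": 0},
  {"x": 0, "y": 0, "z": 0, "roll": 0},
  {"x": 0, "y": 0, "z": 0, "roll": 0},
])

```text
time: 31.88
tool_pos: [426.0, 139.3, 160.1]
tcp_rot: [1.665, 1.57, 0.156]
contact_force: [-8.2, -0.8, 20.7]
grip_width: 0.5
```

Request:
move_arm([
  {"x": -0.04, "y": 0, "z": 0, "roll": 0},
  {"x": -0.04, "y": 0, "z": 0, "roll": 0},
  {"x": -0.02, "y": 0, "z": 0, "roll": 0},
  {"x": 0, "y": 0, "z": 0, "roll": 0},
  {"x": 0, "y": 0, "z": 0, "roll": 0},
  {"x": 0, "y": 0, "z": 0, "roll": 0},
])

```text
time: 32.38
tool_pos: [426.3, 139.3, 163.2]
tcp_rot: [1.644, 1.57, 0.134]
contact_force: [-4.3, 0.2, 11.2]
grip_width: 0.5
```

```bash
python3 - <<'E'
from h import *
o=bot.get_obs();print(o["time"],o["tool_pos"],o["contact_force"],o["moment"])
shot("wrist","w26.png",(180,110,380,260),3.8);
o=bot.get_obs()
R=Ro.from_euler("z",3.5,degrees=True).as_matrix();O=np.array([517.7,144.5,0])
for th in(.15,.05,0,-.025):
    f=th+.0965;print(th,[(project("scene",O+R@np.array([65-155.7*np.cos(f),y,145+155.7*np.sin(f)]))-[255,150])*5 for y in(-37,37)])
E
```

```text
32.3833 [426.32736053 139.31413487 163.19691354] [-4.27795623  0.18806146 11.16400567] [-0.18458078  0.77780131  0.04015892]
0.15 [array([283., 143.]), array([371. , 199.5])]
0.05 [array([285. , 160.5]), array([372.5, 217. ])]
0 [array([285. , 169.5]), array([372.5, 226.5])]
-0.025 [array([285., 174.]), array([372.5, 231. ])]
```

View pics/w26.png

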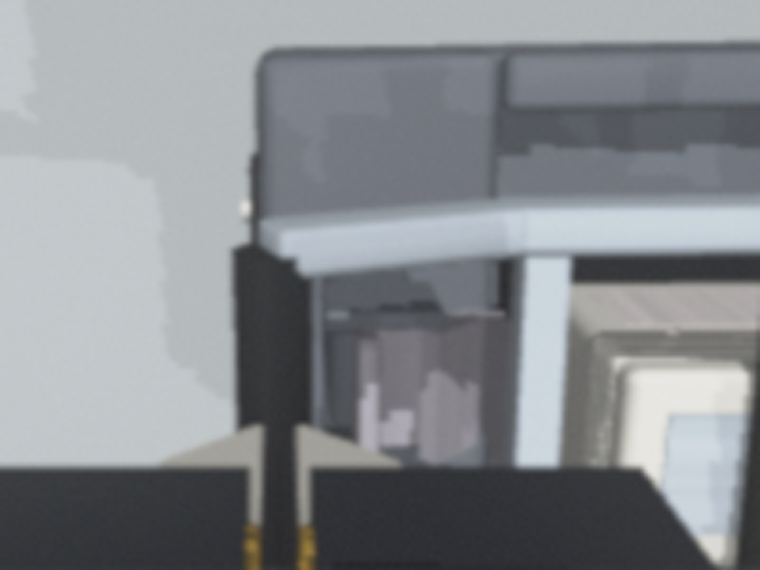

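Request:
move_arm([
  {"x": -0.04, "y": 0, "z": 0, "roll": 0},
  {"x": -0.04, "y": 0, "z": 0, "roll": 0},
  {"x": 0, "y": 0, "z": 0, "roll": 0},
  {"x": 0, "y": 0, "z": 0, "roll": 0},
  {"x": 0, "y": 0, "z": 0, "roll": 0},
])

```text
time: 32.85
tool_pos: [426.5, 139.3, 165.4]
tcp_rot: [1.696, 1.57, 0.186]
contact_force: [-0.3, -0.2, 1.3]
grip_width: 0.4
```

The force fell to 1.3 N here, against 7.9 N on the way down, which suggests it is caught. Backing off to look.

Request:
move_arm([
  {"x": -0.05, "y": 0, "z": 0, "roll": 0},
  {"x": -0.3, "y": 0, "z": 0, "roll": 0},
  {"x": -0.6, "y": 0, "z": 0, "roll": 0},
  {"x": -0.7, "y": 0, "z": 0, "roll": 0},
  {"x": -0.4, "y": 0, "z": 0, "roll": 0},
  {"x": 0, "y": -0.5, "z": 0, "roll": 0},
  {"x": 0, "y": -0.7, "z": 0, "roll": 0},
  {"x": 0, "y": 0, "z": 0, "roll": 0},
  {"x": 0, "y": 0, "z": 0, "roll": 0},
  {"x": 0, "y": 0, "z": 0, "roll": 0},
])

```text
time: 33.68
tool_pos: [378.8, 136.4, 247.7]
tcp_rot: [1.708, 1.57, 0.198]
contact_force: [0.3, -0.7, 0.7]
grip_width: 0.5
```

```bash
python3 - <<'E'
from h import *
o=bot.get_obs();print(o["time"],o["tool_pos"],o["contact_force"])
shot("scene","s27.png",(255,150,345,260),5);shot("wrist","w27.png",(230,60,470,260),3)
E
```

```text
33.6833 [378.83531472 136.40580963 247.68796209] [ 0.34630283 -0.66386614  0.65573289]
```

View pics/s27.png

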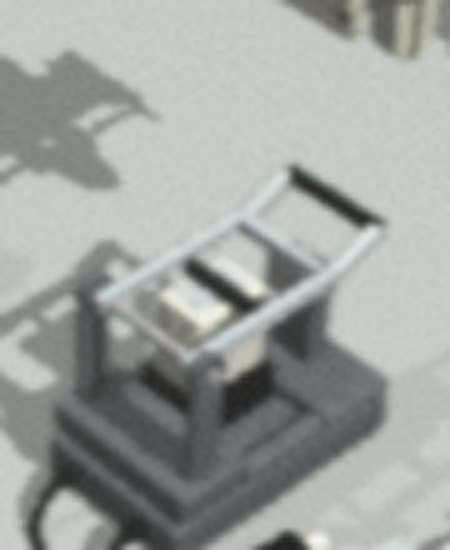

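```bash
python3 - <<'E'
from h import *
a=cv2.imread("pics/s23.png");b=cv2.imread("pics/s27.png")
# bar centroid (dark) in full-picture pixels
def cen(im,ox,oy,f,x0,x1,y0,y1):
    g=cv2.cvtColor(im,cv2.COLOR_BGR2GRAY);ys,xs=np.nonzero(g[y0:y1,x0:x1]<75);return ox+(xs.mean()+x0)/f,oy+(ys.mean()+y0)/f,len(xs)/f/f
print("th~.15",cen(a,230,130,4.5,365,462,210,275));print("now",cen(b,255,150,5,283,388,155,232))
R=Ro.from_euler("z",3.5,degrees=True).as_matrix();O=np.array([517.7,144.5,0])
for th in(.15,.03,0):
    f=th+.0965;print(th,project("scene",O+R@np.array([65-155.7*np.cos(f),0,145+155.7*np.sin(f)])))
# movement of listed things in the top view since the start
t0=cv2.imread("pics/top0.png");t=bot.capture("top")[:,:,::-1];d=cv2.absdiff(t0,np.ascontiguousarray(t)).max(2)
for n,(x,y) in dict(jar=(278,143),saucer=(92,234),pot=(80,181),trowel=(134,225),dustpan=(410,195),sprayer=(105,152),red=(284,187)).items():print(n,(d[y-12:y+12,x-12:x+12]>40).mean().round(2))
E
```

```text
th~.15 (np.float64(320.87765135552746), np.float64(184.4180362410451), 39.06172839506173)
now (np.float64(321.1196428571428), np.float64(189.68683035714287), 35.839999999999996)
0.15 [320.3 184.1]
0.03 [320.6 188.4]
0 [320.6 189.5]
jar 0.0
saucer 0.0
pot 0.0
trowel 0.08
dustpan 0.0
sprayer 0.0
red 0.06
```

```bash
python3 -c "
from plant import bot
o=bot.get_obs();print(o['time'],o['contact_force']);print(bot.close_job())"
```

```text
33.8333 [ 0.26819127 -0.33426892  0.6046488 ]
the job is handed in; nothing more can be done
None
```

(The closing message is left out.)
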